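# Lift a painted sample disc onto drying rails with a spatula

### The job

Take the cranked spatula out of its slotted rack, lay it flat on the bench, blade down, let go and take it afresh. Slide its blade under the painted sample disc, where the backstop keeps it from running away, carry the disc roughly level on the blade well clear of the bench and set it down gently, painted side up and centred across the two drying rails; draw the blade out and lay the spatula flat on the open bench again, blade down. The paint is fresh: the gripper must never touch the disc, and the jars, bottle, brush, tub and lid must stay where they are.

Things in the scene. Friction and masses are not known exactly. Their poses are not given: they have to be found in the camera images.
- spatula: Loose cranked spatula, 170 g. Origin: middle of the blade's rear edge, underside; x along the blade to its nose, z out of the blade towards the handle's side. Steel blade 110 x 60 x 2.5, square edges, x 0 to 110. Centre of mass near x = 30: it lies stably on its blade, handle in the air. At the start it stands on edge in the rack: x level, y straight down.
- handle (a point): Centre of the spatula's wooden handle, at (-60, 0, 45) in the spatula's frame: a straight bar with flat sides, x -105 to -15, 22 wide (y), 24 tall (z 33 to 57). A thin bent steel neck joins it to the blade (from x 6, z 5 up to x -24, z 45).
- nose (a point): Middle of the blade's front edge, at (110, 0, 1) in the spatula's frame. The bench between the rack and the robot is open: room to lay the spatula down.
- rack: Fixed wooden rack, 218 x 68 x 46. Origin: on the bench under the slot; x along the slot to the spatula's nose, y to the handle's side. Blade's rear edge at x 0, lower long edge 12 up, in a 6 wide slot, walls x 15 to 105, 46 high. Handle centre at (-60, 45), 42 up; its rear end lies on a block (x -104 to -92, 31 high). Under it a base plate, y 13 to 43, 12 high. Spatula lifts straight out.
- disc: Loose ceramic sample disc, 110 diameter, 9 thick, about 140 g, painted on top. Origin: centre of the underside, z up. Its underside is bevelled: flat to radius 49, then rising 4 to the rim at radius 55, so a blade edge can start beneath it. It lies on the bench, 10 to 27 short of the backstop, up to 10 to the side of its middle line.
- backstop: Fixed wooden V-shaped stop, 18 high. Origin: on the bench, where the disc's centre is once the disc is home in the V. x points into the V: push along x; the -x side is open. Its faces touch the disc's rim at 40 degrees either side of x. Without the stop the disc slides away ahead of the blade.
- rest: Fixed wooden drying rest: two parallel rails along x, 110 long, 15 wide, 32 high, 80 clear between them (y -40 to 40), on a base plate 110 x 110 x 4. Both ends are open: a blade carrying the disc can come down between the rails until the disc lies on them, then leave along x. Origin: on the bench midway between the rails; -x faces the robot.
- jar_a: Bystander: paint jar with screw lid, 68 diameter, 85 high. Origin: centre of underside.
- jar_b: Bystander: smaller paint jar with screw lid, 60 diameter, 65 high. Origin: centre of underside.
- bottle: Bystander: slim upright paint bottle, 48 diameter, 110 high. Origin: centre of underside.
- brush: Bystander: flat paint brush lying on the bench, 200 long along x, 42 wide, 20 high. Origin: centre of underside.
- tub: Bystander: open white plastic tub, 90 diameter, 70 high. Origin: centre of underside.
- tub_lid: Bystander: flat round white plastic lid lying on the bench, 100 diameter, 8 thick. Origin: centre of underside.

How it is judged (in metres and radians):
On the way, in this order (a step that is already met when the one before it is completed fails the run):
1. the spatula lies flat on the bench, blade down, out of the rack and let go (height (world z) of spatula below 0.008 m and angle between spatula's own z axis and vertical below 0.1 rad and contact force between spatula and the fingers below 0.2 N and linear speed of spatula below 0.03 m/s), for 0.3 s.
2. the disc is carried on the spatula, its underside more than 45 mm above the bench (height (world z) of disc above 0.045 m and angle between disc's own z axis and vertical below 0.4 rad and contact force between disc and spatula above 0.3 N), for 0.3 s.
At the end, for the whole second after the job is handed in: The disc lies level and still on both rails, painted side up, its centre within 25 mm of the rest's middle along the rails and 12 mm across them, clear of the spatula; the spatula lies flat on the bench, blade down (within 0.1 rad), at rest, touching neither the disc nor the rest nor the gripper (all of step 1 and x of disc in the frame of rest between -0.025 and 0.025 m and y of disc in the frame of rest between -0.012 and 0.012 m and height (world z) of disc between 0.029 and 0.035 m and angle between disc's own z axis and vertical below 0.06 rad and linear speed of disc below 0.02 m/s and contact force between disc and spatula below 0.05 N and contact force between spatula and rest below 0.05 N).
It fails at once if the gripper or arm touches the disc (contact force between disc and the fingers above 0.5 N or contact force between disc and the arm above 0.5 N).
It fails at once if the disc is tipped more than 0.6 rad (angle between disc's own z axis and vertical above 0.6 rad).
It fails at once if the disc comes down on the rails with more than 15 N (contact force between disc and rest above 15 N).
It fails at once if a jar, bottle, brush, tub or lid is moved more than 20 mm (distance of any of jar_a, jar_b, bottle, brush, tub, tub_lid from where it was at the start of the episode above 0.02 m).
It also fails if it takes over 72 s, if anything falls off the work surface, if the arm or the gripper's body presses on something with over 40 N, if the wrist force passes 120 N, or if a joint passes its speed limit or range.

### The arm

A 7-joint arm with a two-finger parallel gripper is mounted at the origin on the work surface. World frame = base frame: x ahead of the robot, y to its left, z up, the work surface at z = 0. Lengths are in mm, angles in degrees, forces in N, time in s.
With the tool pointing down it reaches from about 425 to 950 mm from the base axis. Payload 4.7 kg.
Tool frame: the origin (TCP) lies at the very end of the fingers, on their centre line; the grasp point (between the pads) lies 19 mm behind it (manip.grip_depth is the distance from the TCP to the grasp point, in mm); z points along the fingers, y is the line along which they close (so a half turn about z gives the same grasp; the last joint's range is limited). The gripper opens to 85 mm and grips with 20 to 120 N. Pads are 22 mm wide; open, the fingers measure 114 mm over their backs; the gripper's body (76 mm by 85 mm) begins 54 mm behind the grasp point. The pads swing forward as they close: fully open they stand 13 mm farther back than shut.
Start: joints at [72.37, 26.849, -2.785, 87.806, 1.381, 65.374, -4.715], TCP at [185.809, -648.942, 208.535] pointing down, gripper open.
Joint ranges: [-148.3, 148.3], [-19.14, 114.17], [-79.39, 73.82], [5.75, 140.21], [-59.74, 239.74], [12.07, 113.84], [-152.46, 152.46]. Speed limits (degrees/s): [147.25, 147.25, 180, 180, 180, 180, 180].

### API

Orientations are given as [roll, pitch, yaw] about the fixed x, y, z axes, in that order (R = Rz(yaw) Ry(pitch) Rx(roll)).
In Python, from workcell import get_obs, imaging, manip gives the robot as it stands.
- The arm moves only by the tool drive_tool, never from a script. Its argument "plan" is a list of rows, each a list of 7 numbers: the closure in counts, from 0 (fully open) to 255 (shut), then the shift along the tool's x, y, z in cm, then the turn, a rotation vector about the tool's x, y, z in degrees. A call has 1 to 10 rows; each row shifts and turns the commanded pose from where the row before left it, along the tool's axes as they then stand; what a row does not reach is not made up. A row lasts 1/10 s, in which the tool goes at most 50 mm and 8.59 degrees, less where a joint would pass 70% of its speed; a pose out of reach is approached as far as the arm can. A call with a gripper value outside its range is refused whole. The fingers move at their own pace and stop on an object; the grip force is fixed at half the most. Time passes only in rows, so rows that do not move let the fingers close. It gives the time, the measured TCP pose, the force, the opening and the grip force at its end, in the units of the state.
- get_obs(): the state, without advancing time (a new reading comes with each control period).
- imaging.read_camera(name): name is "side" or "top"; returns a dict with "pixels" (384x512x3 uint8, red, green, blue), "range_z" (384x512 float32, mm along the optical axis (not along the pixel's ray), 0 where there is no reading), "fx", "fy", "cx", "cy" (pixels), "rvec" (rotation vector, rad) and "tvec" (3), from world to camera coordinates, as OpenCV has them. Camera axes: x right, y down, z forward; pixel columns grow to the right and rows downward; lengths in mm; the calibration is good to about 2 mm. A picture is of the moment at which its call begins.
- manip.sign_off(): hands the job in; it is judged then, once.
The state is a dict: "time": time; "joint_pos": joint angles; "qd": joint speeds; "tau": joint torques, N m; "position": TCP position; "tcp_rot": TCP orientation; "wrist_force": force on the tool from outside, world axes, zero at the start; "moment": the same for the moment, N m; "grip_width": finger opening in mm; "grip_force": force on a finger pad.
Only numpy, scipy, OpenCV 4.12 (cv2) and the standard library are available. Lean on these libraries where they do the work, as an engineer would, in place of code of your own. Each camera call takes 0.05 s, during which the arm holds its last target. There are 200 camera calls.

## Working session

There is one attempt and no reset: what is moved stays moved. The work goes in short steps, Python scripts to look and compute and a tool call to move; the robot and the scene stay as the last step left them, time stands still between calls to the robot, and variables do not carry over. Pictures are saved under pics/ and viewed, at most 12 in all, crops included, and the job is handed in when it is done.

Besides the shell and the picture viewer there is one more tool, called in YAML: its name, and indented under it one key for each argument. drive_tool: Moves the arm, as the interface text tells. Its arguments: {"type":"object","properties":{"plan":{"type":"array","items":{"type":"array","items":{"type":"number"}}}},"required":["plan"]}

```bash
mkdir -p pics; ls; cat > h.py <<'E'
import numpy as np, cv2
from workcell import get_obs, imaging, manip
from scipy.spatial.transform import Rotation as Ro
def cam(n):
    d=imaging.read_camera(n); R,_=cv2.Rodrigues(np.array(d['rvec'],float)); d['R']=R; d['t']=np.array(d['tvec'],float).ravel()
    z=d['range_z'].astype(float); v,u=np.mgrid[0:z.shape[0],0:z.shape[1]]
    P=np.stack([(u-d['cx'])/d['fx']*z,(v-d['cy'])/d['fy']*z,z],-1)
    W=(P-d['t'])@R; W[z==0]=np.nan; d['W']=W
    return d
def save(d,n,box=None,s=1):
    im=d['pixels'][:,:,::-1]
    if box: im=im[box[1]:box[3],box[0]:box[2]]
    cv2.imwrite('pics/'+n,cv2.resize(im,None,fx=s,fy=s,interpolation=cv2.INTER_CUBIC))
def ray(d,u,v,z):
    c=-d['R'].T@d['t']; r=d['R'].T@np.array([(u-d['cx'])/d['fx'],(v-d['cy'])/d['fy'],1]); return c+r*(z-c[2])/r[2]
E
python3 - <<'E'
from h import *
t=cam('top'); s=cam('side')
np.savez('first.npz',tp=t['pixels'],tw=t['W'],sp=s['pixels'],sw=s['W'])
a=cv2.resize(t['pixels'],(800,600),interpolation=cv2.INTER_CUBIC)[:,:,::-1]; cv2.imwrite('pics/t0.png',a)
a=cv2.resize(s['pixels'],(800,600),interpolation=cv2.INTER_CUBIC)[:,:,::-1]; cv2.imwrite('pics/s0.png',a)
for d in (t,s): print(-d['R'].T@d['t'],d['fx'],d['R'][2])
print(get_obs())
E
```

```text
pics
[ 475.8397072    56.95779804 1018.71407078] 359.9628672278339 [ 0.10470361 -0.00158886 -0.9945022 ]
[334.20281623 953.13540327 910.59096886] 483.4225195414572 [ 0.19413389 -0.71533361 -0.6712748 ]
{'time': 0.1, 'joint_pos': array([72.36915139, 26.89357857, -2.78539152, 87.86491963,  1.38114891,
       65.3743025 , -4.71491945]), 'qd': array([-0.04691023, -0.17367263, -0.08390657, -0.21176136, -0.04573727,
        0.00979577, -0.0063187 ]), 'tau': array([ 5.89747378e-04, -5.11513996e+01, -4.67416656e-02, -2.38390589e+01,
        1.08261273e-02,  4.37611394e-03, -3.07383652e-05]), 'position': array([ 185.64559431, -648.40417217,  207.570411  ]), 'tcp_rot': array([-1.79900813e+02,  3.14258284e-03,  1.59782564e+01]), 'wrist_force': array([ 0.56757205,  0.38752024, -0.27325086]), 'moment': array([-0.03115785,  0.01817118,  0.01098177]), 'grip_force': 0.0, 'grip_width': 85.08092286362732}
```

View pics/t0.png

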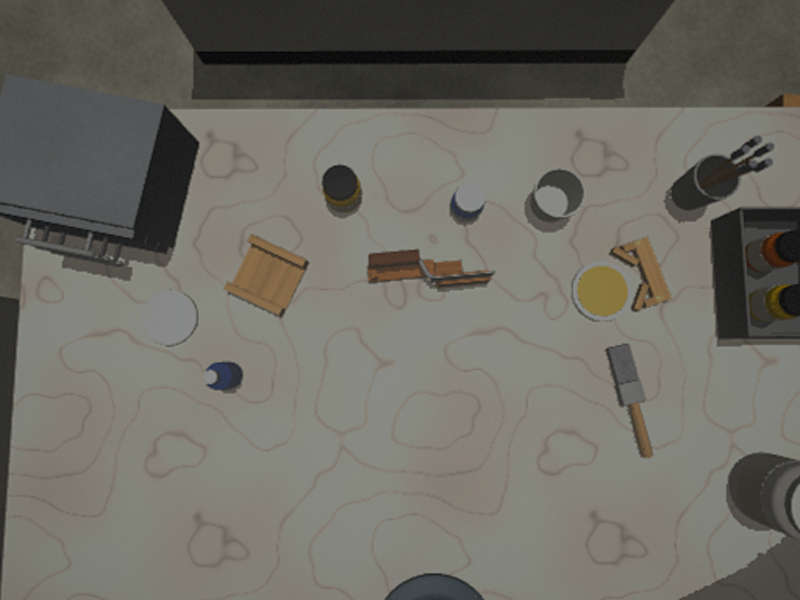

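View pics/s0.png

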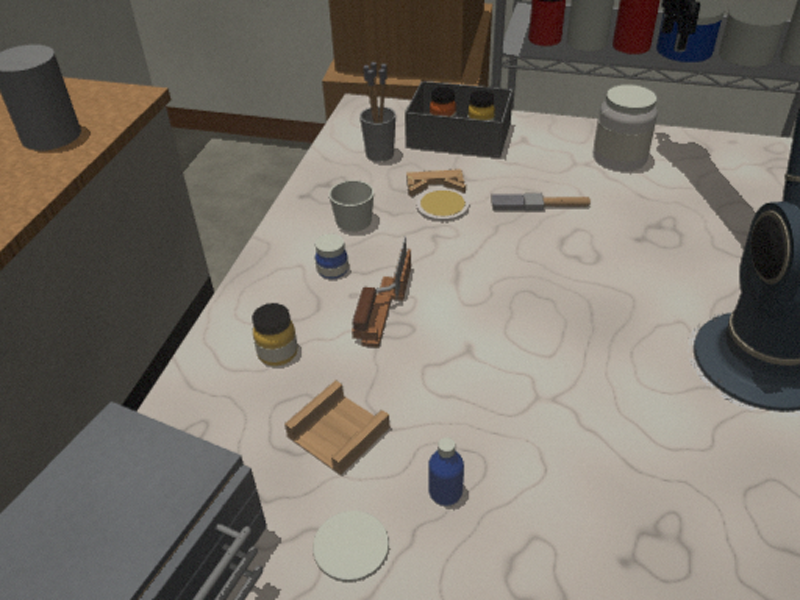

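The top view (800-wide scale) shows the rest at (268,275), the rack with the spatula at (430,268) with its nose to the right, and the disc at (602,290) with the V stop to its right. Bystanders are the brush at (630,400), bottle (222,376), lid (170,318), jars (341,188) and (467,203), and tub (557,197).

```bash
python3 - <<'E'
import numpy as np,cv2
f=np.load('first.npz')
for n in 'ts':
    p=f[n+'p'];W=f[n+'w'];hsv=cv2.cvtColor(p,cv2.COLOR_RGB2HSV); H,S,V=[hsv[...,i].astype(int) for i in range(3)]
    X,Y,Z=W[...,0],W[...,1],W[...,2]
    print('==',n,'bench z',np.nanmedian(Z[(X>350)&(X<450)&(abs(Y)<200)]))
    def rep(name,m):
        if m.sum()<5: print(name,m.sum());return
        P=W[m]; r=cv2.minAreaRect(P[:,:2].astype(np.float32)); print(name,m.sum(),'mean',P.mean(0).round(1),'rect',np.round(r[0],1),np.round(r[1],1),round(r[2],1),'zpct',np.percentile(P[:,2],[5,50,95]).round(1))
    def box(x0,x1,y0,y1): return (X>x0)&(X<x1)&(Y>y0)&(Y<y1)
    # object boxes by clusters above bench
    m=((Z>5)&(Z<140)&(X>330)&(X<800)&(abs(Y)<560)).astype(np.uint8)
    k,l,st,c=cv2.connectedComponentsWithStats(m)
    for i in range(1,k):
        if st[i,4]>60: rep('comp%d %s'%(i,c[i].round()),l==i)
    yel=(S>110)&(H>17)&(H<32)&(Z>3)&(Z<20)&(Y<0)
    rep('yellow',yel)
E
```

```text
== t bench z -0.9222362137028779
comp1 [ 97. 139.] 1533 mean [717.9 478.7  79.7] rect [707.9 488.1] [ 70.1 190.3] 46.3 zpct [ 16.5  83.9 134.4]
comp3 [451. 120.] 794 mean [ 769.4 -473.    69.4] rect [ 770.9 -479.4] [81.1 58.2] 90.0 zpct [ 15.2  72.7 120.6]
comp4 [219. 121.] 574 mean [768.7 155.5  69.4] rect [773.2 157.4] [64.1 55.8] 84.1 zpct [21.8 82.5 86.7]
comp5 [358. 125.] 635 mean [ 766.1 -228.7   39.4] rect [ 759.5 -221.7] [87.8 80.9] 89.7 zpct [ 5.6 40.1 69.5]
comp6 [299. 129.] 442 mean [751.1 -63.8  53.4] rect [754.5 -64.9] [56.1 55.4] 12.9 zpct [17.6 62.7 66.5]
comp15 [469. 176.] 1662 mean [ 620.6 -521.7   53.2] rect [ 621.3 -538. ] [ 42.7 220.2] 89.7 zpct [10.9 54.9 88.8]
comp21 [177. 161.] 288 mean [668.1 277.   25.7] rect [655.1 281.9] [109.7  50. ] 65.3 zpct [ 5.6 30.3 33.7]
comp22 [413. 174.] 771 mean [ 630.8 -386.3   15.6] rect [ 629.2 -379.7] [121.7  71. ] 18.5 zpct [ 8.4 16.2 19.2]
comp24 [270. 172.] 1150 mean [635.2  18.2  32. ] rect [636.2   5.1] [220.4  56.4] 85.3 zpct [ 8.7 35.4 60.4]
comp33 [385. 186.] 1093 mean [ 598.5 -310.1    8.2] rect [ 598.7 -309.8] [108.2
[... 1439 characters left out ...]
 [771.8 161.1] [56.1 66.5] 0.1 zpct [12.  60.5 86.4]
comp87 [201. 262.] 523 mean [668.4 280.3  23.7] rect [668.  276.5] [110.8  24.4] 65.0 zpct [ 6.6 27.4 33.5]
comp106 [230. 282.] 549 mean [584.1 320.9  23.9] rect [593.3 312. ] [111.2  38.6] 64.0 zpct [ 6.7 28.3 33.3]
comp150 [285. 303.] 780 mean [446.6 373.4  62.4] rect [447.5 366.1] [47.  40.6] 11.4 zpct [ 11.8  68.2 109.4]
comp172 [153. 335.] 1144 mean [671.6 521.4  91.4] rect [656.9 521.5] [86.2 44.4] 78.7 zpct [ 27.3  94.5 135.4]
comp180 [224. 349.] 1571 mean [552.  473.4   7.5] rect [553.  472.1] [98.1 99.7] 30.8 zpct [ 5.5  7.3 10.1]
yellow 346 mean [ 611.1 -352.7    9.5] rect [ 811.4 -756.6] [ 368.2 1039.9] 9.1 zpct [ 5.9  9.4 13.1]
```

```bash
python3 - <<'E'
import numpy as np,cv2
f=np.load('first.npz')
for n in 'ts':
    W=f[n+'w'];p=f[n+'p'];X,Y,Z=W[...,0],W[...,1],W[...,2]
    hsv=cv2.cvtColor(p,cv2.COLOR_RGB2HSV)
    def rep(name,m):
        if m.sum()<5: print(name,m.sum());return
        m=cv2.morphologyEx(m.astype(np.uint8),cv2.MORPH_OPEN,np.ones((2,2),np.uint8))>0
        P=W[m]; 
        if len(P)<5: return
        r=cv2.minAreaRect(P[:,:2].astype(np.float32)); u,s,v=np.linalg.svd(P[:,:2]-P[:,:2].mean(0),full_matrices=False)
        print(name,len(P),'mean',P.mean(0).round(1),'rect',np.round(r[0],1),np.round(r[1],1),round(r[2],1),'pca',round(np.degrees(np.arctan2(v[0,1],v[0,0])),1))
    b=lambda x0,x1,y0,y1,z0,z1:(X>x0)&(X<x1)&(Y>y0)&(Y<y1)&(Z>z0)&(Z<z1)
    print(n)
    rep('rail far',b(560,720,200,400,28,40)&(X-627>(Y-297)*.47))
    rep('rail near',b(540,720,200,400,28,40)&(X-627<(Y-297)*.47))
    rep('handle top',b(640,700,20,140,49,60))
    rep('blade',b(590,670,-130,0,55,80))
    rep('walls',b(590,690,-130,0,40,49))
    rep('base',b(590,700,-130,140,5,30))
    m=b(540,720,-480,-270,13.5,23); rep('stop',m)
    P=W[m][:,:2]
    d=np.array([np.cos(np.radians(-65)),np.sin(np.radians(-65))]); 
    rep('disc top',b(530,670,-370,-250,6,12)&(np.hypot(X-599,Y+310)<60))
    # annotate stop crop
    q=np.argwhere(m); print('px',q.min(0),q.max(0))
p=f['tp'][145:215,360:435,::-1]; q=f['tp'][150:200,225:325,::-1]
a=cv2.resize(p,(560,523),interpolation=cv2.INTER_CUBIC)
cv2.imwrite('pics/c1.png',cv2.convertScaleAbs(a,alpha=1.4))
W=f['tw']; m=(W[...,2]>13.5)&(W[...,2]<23)
P=W[150:205,380:432][m[150:205,380:432]]
np.save('stop.npy',P)
E
```

```text
tTraceback (most recent call last):
  File "<stdin>", line 15, in <module>
  File "<stdin>", line 11, in rep
    u, s, vh = gufunc(a, signature=signature)
               ~~~~~~^^^^^^^^^^^^^^^^^^^^^^^^
    raise LinAlgError("SVD did not converge")
numpy.linalg.LinAlgError: SVD did not converge
```

```bash
python3 - <<'E'
import numpy as np,cv2
f=np.load('first.npz')
for n in 'ts':
    W=f[n+'w'];p=f[n+'p'];X,Y,Z=W[...,0],W[...,1],W[...,2]
    def rep(name,m):
        m=m&(cv2.filter2D(m.astype(np.uint8),-1,np.ones((3,3)))>=5)
        P=W[m]
        if len(P)<5: print(name,len(P));return
        r=cv2.minAreaRect(P[:,:2].astype(np.float32)); u,s,v=np.linalg.svd(P[:,:2]-P[:,:2].mean(0),full_matrices=False)
        print(name,len(P),'mean',P.mean(0).round(1),'rect',np.round(r[0],1),np.round(r[1],1),round(r[2],1),'pca',round(np.degrees(np.arctan2(v[0,1],v[0,0])),1))
    b=lambda x0,x1,y0,y1,z0,z1:(X>x0)&(X<x1)&(Y>y0)&(Y<y1)&(Z>z0)&(Z<z1)
    print(n)
    s=(X-627)*.9-(Y-297)*.42
    rep('rail far',b(500,720,200,400,28,40)&(s>0))
    rep('rail near',b(500,720,200,400,28,40)&(s<0))
    rep('handle top',b(640,700,20,140,49,60))
    rep('blade',b(590,670,-130,0,55,80))
    rep('walls',b(590,690,-130,0,40,49))
    rep('base',b(590,700,-130,140,5,30))
    rep('stop',b(540,720,-480,-270,13.5,23))
    rep('disc',b(530,670,-370,-250,6,12)&(np.hypot(X-599,Y+310)<60))
a=cv2.resize(f['tp'][145:215,360:435,::-1],(560,523),interpolation=cv2.INTER_CUBIC)
cv2.imwrite('pics/c1.png',cv2.convertScaleAbs(a,alpha=1.4))
E
```

```text
t
rail far 202 mean [671.2 275.3  31.4] rect [671.1 275.2] [108.1  15.2] 64.4 pca -115.2
rail near 203 mean [584.8 314.2  31.5] rect [585.1 315.2] [109.1  14.9] 64.5 pca -115.2
handle top 240 mean [653.2  65.5  52.1] rect [653.6  66.3] [22.3 87.9] 3.0 pca 94.5
blade 56 mean [619.4 -51.6  66.3] rect [619.9 -51.8] [ 2.9 98.1] 5.1 pca -84.9
walls 75 mean [612.9 -57.1  44.9] rect [613.2 -57.7] [ 6.4 85.4] 5.4 pca -84.6
base 479 mean [636.2  27.9  11.3] rect [635.8  30.3] [170.2  45.2] 87.0 pca -84.4
stop 632 mean [ 632.  -388.2   16.6] rect [ 629.2 -380.7] [120.   69.4] 18.0 pca -161.5
disc 929 mean [ 598.5 -309.9    8.4] rect [ 599.3 -310.3] [107.8 105.4] 9.2 pca 170.4
s
rail far 241 mean [670.4 277.4  31.6] rect [668.6 275.7] [109.7  18.6] 64.2 pca 64.5
rail near 271 mean [584.6 317.2  31.3] rect [584.4 316.5] [111.   17.7] 65.6 pca 64.4
handle top 183 mean [651.7  66.9  52.5] rect [651.9  67. ] [23.6 87.3] 2.3 pca 93.3
blade 47 mean [618.3 -54.1  67.1] rect [618.7 -53.5] [  3.3 100.5] 4.8 pca 95.0
walls 45 mean [611.3 -54.6  45. ] rect [611.6 -55.7] [ 6.2 84.7] 5.1 pca -84.9
base 483 mean [632.2  37.3  13.8] rect [631.7  12.1] [212.1  49.7] 86.9 pca 86.9
stop 295 mean [ 630.3 -385.6   17.8] rect [ 628.5 -382.3] [119.7  76.1] 17.9 pca 16.0
disc 441 mean [ 596.9 -307.7    9.2] rect [ 598.5 -310.2] [110.6 105. ] 69.2 pca 88.2
```

View pics/c1.png

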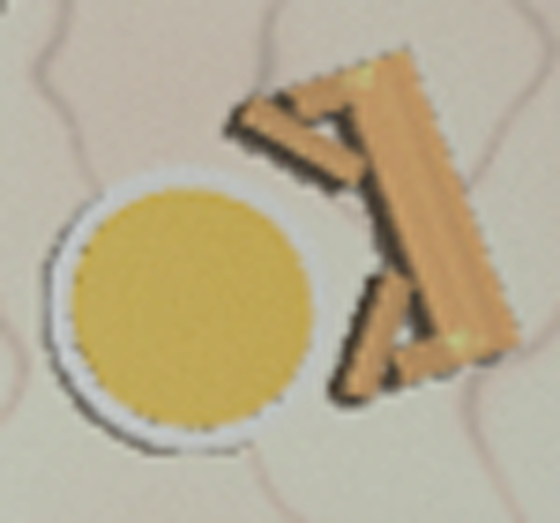

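The crop shows the disc centred at about (192,312). The V's arms run (245,110)→(350,180) and (390,280)→(345,395), with the backing bar from (385,60) to (490,350). So the V opens to the left and its axis points right and slightly up, at a yaw of about -72.

drive_tool:
  plan:
    - [60, 0, 0, 0, 0, 0, -7.9]
    - [60, 0, 0, 0, 0, 0, -7.9]
    - [60, 0, 0, 0, 0, 0, -7.9]
    - [60, 0, 0, 0, 0, 0, -7.9]
    - [60, 0, 0, 0, 0, 0, -7.9]
    - [60, 0, 0, 0, 0, 0, -7.9]
    - [60, 0, 0, 0, 0, 0, -7.9]
    - [60, 0, 0, 0, 0, 0, -7.9]
    - [60, 0, 0, 0, 0, 0, -7.9]
    - [60, 0, 0, 0, 0, 0, -7.9]

```text
time: 1.1
position: [185.6, -648.6, 207.9]
tcp_rot: [-180.0, -0.1, 95.3]
wrist_force: [0.1, -0.3, -0.1]
grip_width: 65.6
grip_force: 0.0
```

```bash
cat >> h.py <<'E'
def go(p,yaw=None,rpy=None):
    o=get_obs(); R=Ro.from_euler('xyz',o['tcp_rot'],degrees=True); T=R if (yaw is None and rpy is None) else Ro.from_euler('xyz',rpy or [180,0,yaw],degrees=True)
    print('t',round(o['time'],2),'pos',o['position'].round(1),'rpy',o['tcp_rot'].round(2),'q',o['joint_pos'].round(0),'F',o['wrist_force'].round(1),'grip',round(float(o['grip_width']),1),round(float(o['grip_force']),1))
    print('shift cm in tool axes now',(R.inv().apply(np.array(p)-o['position'])/10).round(2),' in final axes',(T.inv().apply(np.array(p)-o['position'])/10).round(2),'turn',(R.inv()*T).as_rotvec(degrees=True).round(1))
E
python3 - <<'E'
from h import *
f=np.load('first.npz')
for n in 'ts':
    W=f[n+'w'];X,Y,Z=W[...,0],W[...,1],W[...,2]
    m=(X>540)&(X<720)&(Y>-480)&(Y<-270)&(Z>14.5)&(Z<23); P=W[m][:,:2]
    for a in (-70,-72,-74):
        u=lambda d:np.array([np.cos(np.radians(d)),np.sin(np.radians(d))])
        ex,ey=u(a),u(a+90); c0=np.array([629,-381.]); lx=(P-c0)@ex; ly=(P-c0)@ey
        res=[]
        for s in (1,-1):
            nn=u(a+s*40); k=(s*ly>12)&(s*ly<45)&(lx<10); v=P[k]@nn; res.append(np.percentile(v,4)-55)
        A=np.array([u(a+40),u(a-40)]); c=np.linalg.solve(A,res)
        print(n,a,'home',c.round(1),'extent lx',lx.min().round(1),lx.max().round(1),'ly',np.percentile(ly,[1,99]).round(1),'disc rel',((np.array([598.7,-310])-c)@ex).round(1),((np.array([598.7,-310])-c)@ey).round(1))
go([654,51.5,150],95)
E
```

```text
t -70 home [ 609.1 -321.7] extent lx -36.7 34.6 ly [-58.9  59.3] disc rel -14.6 -5.8
t -72 home [ 609.4 -321.6] extent lx -36.7 34.4 ly [-58.8  59.3] disc rel -14.4 -6.5
t -74 home [ 609.4 -321.2] extent lx -38.6 36.2 ly [-58.7  59.7] disc rel -13.8 -7.2
s -70 home [ 607.2 -317.7] extent lx -100.7 37.2 ly [-59.1  58.5] disc rel -10.2 -5.4
s -72 home [ 607.9 -317.6] extent lx -100.0 38.9 ly [-59.1  58.5] disc rel -10.1 -6.4
s -74 home [ 608.4 -317.4] extent lx -99.1 40.8 ly [-59.6  58.9] disc rel -9.8 -7.3
t 1.1 pos [ 185.6 -648.6  207.9] rpy [-1.7998e+02 -6.0000e-02  9.5300e+01] q [ 84.  28. -20.  87.  10.  66.  68.] F [ 0.1 -0.3 -0.1] grip 65.6 0.0
shift cm in tool axes now [65.38 53.11  5.84]  in final axes [65.66 52.77  5.79] turn [-0.  -0.1  0.3]
```

drive_tool:
  plan:
    - [60, 3.6, 2.95, 0, 0, 0, 0]
    - [60, 3.6, 2.95, 0, 0, 0, 0]
    - [60, 3.6, 2.95, 0, 0, 0, 0]
    - [60, 3.6, 2.95, 0, 0, 0, 0]
    - [60, 3.6, 2.95, 0, 0, 0, 0]
    - [60, 3.6, 2.95, 0, 0, 0, 0]
    - [60, 3.6, 2.95, 0, 0, 0, 0]
    - [60, 3.6, 2.95, 0, 0, 0, 0]
    - [60, 3.6, 2.95, 0, 0, 0, 0]
    - [60, 3.6, 2.95, 0, 0, 0, 0]

```text
time: 2.1
position: [448.9, -263.1, 208.4]
tcp_rot: [-180.0, 0.0, 95.0]
wrist_force: [0.1, -1.3, -0.1]
grip_width: 65.4
grip_force: 0.0
```

drive_tool:
  plan:
    - [60, 3.6, 2.95, 0, 0, 0, 0]
    - [60, 3.6, 2.95, 0, 0, 0, 0]
    - [60, 3.6, 2.95, 0, 0, 0, 0]
    - [60, 3.6, 2.95, 0, 0, 0, 0]
    - [60, 3.6, 2.95, 0, 0, 0, 0]
    - [60, 3.6, 2.95, 0, 0, 0, 0]
    - [60, 3.6, 2.95, 0, 0, 0, 0]
    - [60, 3.6, 2.95, 0, 0, 0, 0]
    - [60, 0, 0, 2, 0, 0, 0]
    - [60, 0, 0, 2, 0, 0, 0]

```text
time: 3.1
position: [659.1, 45.3, 167.8]
tcp_rot: [180.0, -0.1, 95.2]
wrist_force: [0.6, -1.3, -0.2]
grip_width: 65.2
grip_force: 0.0
```

```bash
python3 - <<'E'
from h import *
go([654,51.5,22],95)
E
```

```text
t 3.1 pos [659.1  45.3 167.8] rpy [ 1.7997e+02 -6.0000e-02  9.5180e+01] q [ 16.  32. -35.  91.  19.  63. -18.] F [ 0.6 -1.3 -0.2] grip 65.2 0.0
shift cm in tool axes now [ 0.65 -0.46 14.58]  in final axes [ 0.66 -0.46 14.58] turn [ 0.  -0.1  0.2]
```

drive_tool:
  plan:
    - [60, 0.65, -0.46, 2.6, 0, 0, 0]
    - [60, 0, 0, 4, 0, 0, 0]
    - [60, 0, 0, 3, 0, 0, 0]
    - [60, 0, 0, 2.5, 0, 0, 0]
    - [60, 0, 0, 2.5, 0, 0, 0]
    - [60, 0, 0, 0, 0, 0, 0]
    - [255, 0, 0, 0, 0, 0, 0]
    - [255, 0, 0, 0, 0, 0, 0]
    - [255, 0, 0, 0, 0, 0, 0]
    - [255, 0, 0, 0, 0, 0, 0]

```text
time: 4.1
position: [654.7, 48.9, 24.5]
tcp_rot: [179.8, 0.0, 95.0]
wrist_force: [-1.0, -0.8, 6.2]
grip_width: 21.8
grip_force: 59.0
```

drive_tool:
  plan:
    - [255, 0, 0, 0, 0, 0, 0]
    - [255, 0, 0, 0, 0, 0, 0]
    - [255, 0, 0, 0, 0, 0, 0]

```text
time: 4.4
position: [654.7, 48.9, 24.5]
tcp_rot: [179.8, 0.0, 95.0]
wrist_force: [-1.1, -0.5, 6.2]
grip_width: 21.9
grip_force: 59.1
```

drive_tool:
  plan:
    - [255, 0, 0, -1, 0, 0, 0]
    - [255, 0, 0, -1.5, 0, 0, 0]
    - [255, 0, 0, -2, 0, 0, 0]
    - [255, 0, 0, -2.5, 0, 0, 0]
    - [255, 0, 0, -2.5, 0, 0, 0]
    - [255, 0, 0, -2.5, 0, 0, 0]
    - [255, 0, 0, -1, 0, 0, 0]
    - [255, 0, 0, 0, 0, 0, 0]

```text
time: 5.2
position: [654.5, 49.0, 154.7]
tcp_rot: [179.8, 0.0, 95.0]
wrist_force: [0.1, -0.8, -1.8]
grip_width: 21.7
grip_force: 58.9
```

```bash
python3 - <<'E'
from h import *
s=cam('side'); save(s,'s1.png',(190,90,340,260),3.5)
go([540,48,150],95)
E
```

```text
t 5.25 pos [653.5  48.7 152.9] rpy [1.7995e+02 1.0000e-02 9.4970e+01] q [ 16.  32. -35.  93.  20.  62. -19.] F [-0.   0.3 -2.5] grip 21.8 58.9
shift cm in tool axes now [  0.92 -11.31   0.28]  in final axes [  0.92 -11.31   0.29] turn [ 0.  0. -0.]
```

View pics/s1.png

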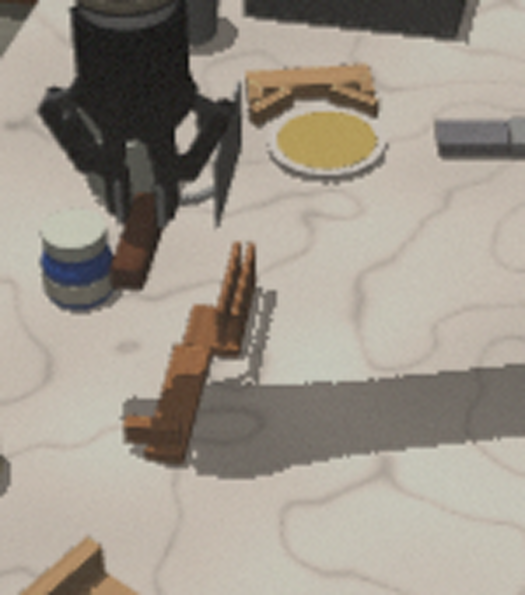

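The spatula is lifted clear, held at crop (150,220), with its blade upright at (230,150). The empty rack sits below at (190,380).

drive_tool:
  plan:
    - [255, 0, -2, 0, 0, 0, 0]
    - [255, 0, -2.5, 0, 0, 0, 0]
    - [255, 0, -2.5, 0, 0, 0, 0]
    - [255, 0, -2.5, 0, 0, 0, 0]
    - [255, 0, -2.5, 0, 0, 0, 0]
    - [255, 0, 0, 0, -5, 0, 0]
    - [255, 0, 0, 0, -6, 0, 0]
    - [255, 0, 0, 0, -7, 0, 0]
    - [255, 0, 0, 0, -7, 0, 0]
    - [255, 0, 0, 0, 0, 0, 0]

```text
time: 6.25
position: [526.7, 36.6, 148.0]
tcp_rot: [155.6, 0.2, 95.0]
wrist_force: [-1.5, -0.7, -2.0]
grip_width: 21.5
grip_force: 59.2
```

drive_tool:
  plan:
    - [255, 0, 0, 0, -7, 0, 0]
    - [255, 0, 0, 0, -7, 0, 0]
    - [255, 0, 0, 0, -7, 0, 0]
    - [255, 0, 0, 0, -7, 0, 0]
    - [255, 0, 0, 0, -7, 0, 0]
    - [255, 0, 0, 0, -7, 0, 0]
    - [255, 0, 0, 0, 0, 0, 0]

```text
time: 6.95
position: [535.8, 4.7, 145.8]
tcp_rot: [141.8, 4.8, 91.6]
wrist_force: [-0.5, 0.1, -2.0]
grip_width: 21.9
grip_force: 59.3
```

```bash
python3 - <<'E'
from h import *
o=get_obs(); R=Ro.from_euler('xyz',o['tcp_rot'],degrees=True).as_matrix()
print(R.round(3)); go(o['position'])
# predicted spatula pts: tool frame: sx=-tx, sz=+ty, sy=+tz ; grasp at spatula (-42.5,-?,45)
g=o['position']-R[:,2]*19
for s in ([0,30,0],[110,30,0],[0,-30,0],[110,-30,0],[-60,0,45]):
    d=np.array(s)-[-42.5,0,45]; print(s,(g+R@np.array([-d[0],d[2],d[1]])).round(0))
E
```

```text
[[-0.028  0.784  0.62 ]
 [ 0.996  0.074 -0.049]
 [-0.084  0.616 -0.783]]
t 6.95 pos [535.8   4.7 145.8] rpy [141.79   4.81  91.6 ] q [  27.   10.  -41.  137.  100.   16. -102.] F [-0.5  0.1 -2. ] grip 21.9 59.3
shift cm in tool axes now [0. 0. 0.]  in final axes [0. 0. 0.] turn [0. 0. 0.]
[0, 30, 0] [509. -41. 113.]
[110, 30, 0] [ 512. -151.  122.]
[0, -30, 0] [471. -39. 160.]
[110, -30, 0] [ 474. -148.  169.]
[-60, 0, 45] [524.  23. 159.]
```

```bash
python3 - <<'E'
from h import *
go([585,20,146],rpy=[142,0,95])
go([585,20,146],rpy=[125,0,95])
E
```

```text
t 6.95 pos [535.8   4.7 145.8] rpy [141.79   4.81  91.6 ] q [  27.   10.  -41.  137.  100.   16. -102.] F [-0.5  0.1 -2. ] grip 21.9 59.3
shift cm in tool axes now [1.38 3.98 2.96]  in final axes [1.09 3.98 3.08] turn [0.1 5.9 0.3]
t 6.95 pos [535.8   4.7 145.8] rpy [141.79   4.81  91.6 ] q [  27.   10.  -41.  137.  100.   16. -102.] F [-0.5  0.1 -2. ] grip 21.9 59.3
shift cm in tool axes now [1.38 3.98 2.96]  in final axes [1.09 2.9  4.11] turn [-16.9   5.8   1.2]
```

drive_tool:
  plan:
    - [255, 0.4, 1.3, 1.0, 0, 0, 0]
    - [255, 0.5, 1.3, 1.0, 0, 2, 0]
    - [255, 0.5, 1.4, 1.0, 0, 2, 0]
    - [255, 0, 0, 0, 0, 1.9, 0]
    - [255, 0, 0, 0, -3, 0, 0]
    - [255, 0, 0, 0, -4, 0, 0]
    - [255, 0, 0, 0, -4, 0, 0]
    - [255, 0, 0, 0, -4, 0, 0]
    - [255, 0, 0, 0, 0, 0, 0]

```text
time: 7.85
position: [583.1, 17.2, 142.0]
tcp_rot: [129.7, 0.4, 94.9]
wrist_force: [-0.1, 0.2, -1.9]
grip_width: 21.6
grip_force: 59.4
```

```bash
cat >> h.py <<'E'
def pred():
    o=get_obs(); R=Ro.from_euler('xyz',o['tcp_rot'],degrees=True).as_matrix(); g=o['position']-R[:,2]*19
    for s in ([0,30,0],[110,30,0],[0,-30,0],[110,-30,0],[-60,0,45]):
        d=np.array(s)-[-42.5,0,45]; print(s,(g+R@np.array([-d[0],d[2],d[1]])).round(0))
E
python3 - <<'E'
from h import *
go([585,20,100],rpy=[125,0,95]);pred()
E
```

```text
t 7.85 pos [583.1  17.2 142. ] rpy [129.72   0.42  94.93] q [  47.   26.  -63.  139.  139.   33. -129.] F [-0.1  0.2 -1.9] grip 21.6 59.4
shift cm in tool axes now [ 0.29 -3.09  2.85]  in final axes [ 0.26 -3.31  2.59] turn [-4.7  0.3  0.3]
[0, 30, 0] [567. -27. 101.]
[110, 30, 0] [ 576. -137.  101.]
[0, -30, 0] [521. -31. 139.]
[110, -30, 0] [ 530. -140.  140.]
[-60, 0, 45] [567.  33. 154.]
```

drive_tool:
  plan:
    - [255, 0, -1.23, 1.02, 0, 0, 0]
    - [255, 0, -1.23, 1.02, 0, 0, 0]
    - [255, 0, -1.23, 1.02, 0, 0, 0]
    - [255, 0, -1.23, 1.02, 0, 0, 0]
    - [255, 0, -1.23, 1.02, 0, 0, 0]
    - [255, 0, 0, 0, -4, 0, 0]
    - [255, 0, 0, 0, -4, 0, 0]
    - [255, 0, 0, 0, 0, 0, 0]

```text
time: 8.65
position: [612.2, 17.1, 59.3]
tcp_rot: [123.3, 0.2, 95.1]
wrist_force: [-1.2, -0.4, -2.0]
grip_width: 21.5
grip_force: 59.5
```

```bash
python3 - <<'E'
from h import *
go([585,20,100]);pred()
E
```

```text
t 8.65 pos [612.2  17.1  59.3] rpy [123.29   0.24  95.09] q [  53.   69.  -79.  140.  146.   69. -104.] F [-1.2 -0.4 -2. ] grip 21.5 59.5
shift cm in tool axes now [ 0.51  1.93 -4.47]  in final axes [ 0.51  1.93 -4.47] turn [0. 0. 0.]
[0, 30, 0] [600. -27.  16.]
[110, 30, 0] [ 610. -136.   16.]
[0, -30, 0] [551. -31.  49.]
[110, -30, 0] [ 560. -141.   49.]
[-60, 0, 45] [595.  33.  70.]
```

drive_tool:
  plan:
    - [255, 0, 0, 0, 4, 0, 0]
    - [255, 0, 0, 0, 5, 0, 0]
    - [255, 0, 0, 0, 4, 0, 0]
    - [255, 0, 0, 0, 0, 0, 0]
    - [255, 0, -0.7, -0.75, 0, 0, 0]
    - [255, 0, -0.7, -0.75, 0, 0, 0]
    - [255, 0, -0.7, -0.75, 0, 0, 0]
    - [255, 0, 0, 0, 0, 0, 0]

```text
time: 9.45
position: [578.9, 15.0, 65.9]
tcp_rot: [135.7, 0.6, 95.4]
wrist_force: [-0.3, -0.4, -2.0]
grip_width: 21.7
grip_force: 59.5
```

```bash
python3 - <<'E'
from h import *
go([585,20,60]);pred()
E
```

```text
t 9.45 pos [578.9  15.   65.9] rpy [135.71   0.57  95.39] q [  53.   53.  -78.  138.  125.   53. -102.] F [-0.3 -0.4 -2. ] grip 21.7 59.5
shift cm in tool axes now [0.45 0.06 0.87]  in final axes [0.45 0.06 0.87] turn [0. 0. 0.]
[0, 30, 0] [559. -30.  27.]
[110, 30, 0] [ 569. -140.   28.]
[0, -30, 0] [517. -34.  70.]
[110, -30, 0] [ 527. -143.   71.]
[-60, 0, 45] [564.  31.  79.]
```

drive_tool:
  plan:
    - [255, 0, -0.55, 0.6, 0, 0, 0]
    - [255, 0, -0.55, 0.6, 0, 0, 0]
    - [255, 0, -0.5, 0.5, 0, 0, 0]
    - [255, 0, 0, 0, 0, 0, 0]

```text
time: 9.85
position: [582.0, 14.9, 42.1]
tcp_rot: [135.7, 0.5, 95.3]
wrist_force: [-0.3, -0.2, -1.4]
grip_width: 21.4
grip_force: 59.5
```

```bash
python3 - <<'E'
from h import *
go([585,20,60]);pred()
s=cam('side'); save(s,'s2.png',(190,90,340,260),3.5)
E
```

```text
t 9.85 pos [582.   14.9  42.1] rpy [135.68   0.45  95.25] q [  51.   56.  -76.  138.  129.   56. -104.] F [-0.3 -0.2 -1.4] grip 21.4 59.5
shift cm in tool axes now [ 0.47  1.5  -1.04]  in final axes [ 0.47  1.5  -1.04] turn [0. 0. 0.]
[0, 30, 0] [562. -30.   3.]
[110, 30, 0] [ 572. -140.    4.]
[0, -30, 0] [520. -33.  46.]
[110, -30, 0] [ 530. -143.   47.]
[-60, 0, 45] [567.  31.  56.]
```

View pics/s2.png

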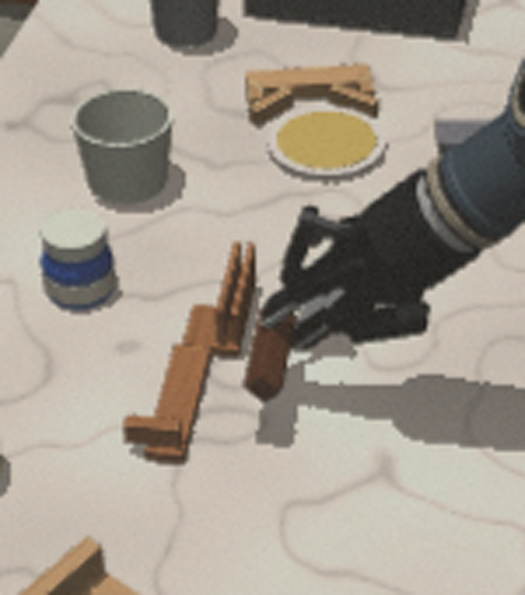

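The gripper at crop (350,280) holds the handle at (270,365), tilted at 44° just above the bench in front of the rack. I'll release it and back out.

drive_tool:
  plan:
    - [140, 0, 0, 0, 0, 0, 0]
    - [110, 0, 0, 0, 0, 0, 0]
    - [90, 0, 0, 0, 0, 0, 0]
    - [90, 0, 0, 0, 0, 0, 0]
    - [90, 0, 0, -0.8, 0, 0, 0]
    - [90, 0, 0, -1.5, 0, 0, 0]
    - [90, 0, 0, -2, 0, 0, 0]
    - [90, 0, 0, -2.5, 0, 0, 0]
    - [60, 0, 1, -2.5, 0, 0, 0]
    - [60, 0, 1, -2, 0, 0, 0]

```text
time: 10.9
position: [533.4, 9.7, 143.9]
tcp_rot: [136.2, 0.5, 95.4]
wrist_force: [0.3, -0.6, -0.5]
grip_width: 65.3
grip_force: 0.0
```

drive_tool:
  plan:
    - [60, 0, 2, -2, 4, 0, 0]
    - [60, 0, 2, -2, 6, 0, 0]
    - [60, 0, 2, -2, 6, 0, 0]
    - [60, 0, 1, -2, 6, 0, 0]

```text
time: 11.3
position: [528.7, -13.0, 172.2]
tcp_rot: [146.9, 3.9, 93.5]
wrist_force: [0.5, -0.8, -0.3]
grip_width: 65.0
grip_force: 0.0
```

```bash
python3 - <<'E'
from h import *
go([585,20,200],yaw=95)
t=cam('top'); s=cam('side')
a=cv2.resize(t['pixels'][130:260,200:330,::-1],(400,400)); b=cv2.resize(s['pixels'][90:260,190:360,::-1],(400,400))
cv2.imwrite('pics/c3.png',np.hstack([a,b]))
E
```

```text
t 11.3 pos [528.7 -13.  172.2] rpy [146.87   3.9   93.45] q [ 64.  16. -77. 132.  66.  23. -61.] F [ 0.5 -0.8 -0.3] grip 65.0 0.0
shift cm in tool axes now [2.76 6.5  0.69]  in final axes [ 2.79  5.9  -2.78] turn [33.1  4.2 -0.4]
```

View pics/c3.png

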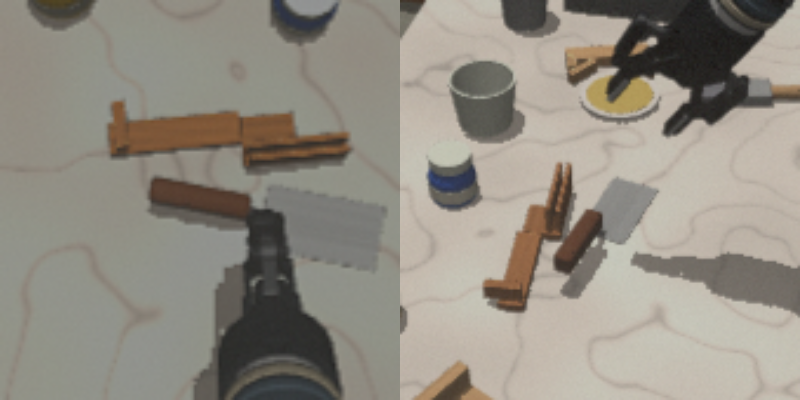

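The spatula lies flat in front of the rack. In the left panel (top view) the handle is at (200,197) and the blade at (325,228), with the nose to the right and slightly nearer the robot. The gripper is clear of it.

drive_tool:
  plan:
    - [60, 0.5, 1, -0.5, 6, 0.7, 0]
    - [60, 0.5, 1, -0.5, 6, 0.7, 0]
    - [60, 0.5, 1, -0.5, 6, 0.7, 0]
    - [60, 0.5, 1, -0.5, 6, 0.7, 0]
    - [60, 0.5, 1, -0.5, 6, 0.7, 0]
    - [60, 0.3, 1, -0.5, 3, 0.7, 0]
    - [60, 0, 0, 0, 0, 0, 0]

```text
time: 12.1
position: [575.5, 15.4, 214.7]
tcp_rot: [177.5, 0.4, 94.0]
wrist_force: [-0.3, -0.6, -0.2]
grip_width: 65.2
grip_force: 0.0
```

```bash
cat >> h.py <<'E'
def spat(d,box):
    W=d['W'];X,Y,Z=W[...,0],W[...,1],W[...,2]; p=d['pixels']; hsv=cv2.cvtColor(p,cv2.COLOR_RGB2HSV)
    b=(X>box[0])&(X<box[1])&(Y>box[2])&(Y<box[3])
    def rp(n,m):
        m=m&(cv2.filter2D(m.astype(np.uint8),-1,np.ones((3,3)))>=5)
        P=W[m]
        if len(P)<8: print(n,len(P)); return
        r=cv2.minAreaRect(P[:,:2].astype(np.float32)); v=np.linalg.svd(P[:,:2]-P[:,:2].mean(0),full_matrices=False)[2]
        print(n,len(P),P.mean(0).round(1),'rect',np.round(r[0],1),np.round(r[1],1),round(r[2],1),'pca',round(np.degrees(np.arctan2(v[0,1],v[0,0])),1))
    rp('handle',b&(Z>50)&(Z<63)&(hsv[...,0]<20)); 
    blue=(p[...,2].astype(int)-p[...,0]>-8)&(hsv[...,2]>60)
    rp('blade',b&(Z<8)&(Z>-3)&blue)
E
python3 - <<'E'
from h import *
go([585,20,200],yaw=95)
t=cam('top'); s=cam('side')
for d in (t,s): spat(d,(480,605,-200,110))
E
```

```text
t 12.1 pos [575.5  15.4 214.7] rpy [177.5    0.37  94.04] q [ 44.  33. -71. 101.  35.  69. -32.] F [-0.3 -0.6 -0.2] grip 65.2 0.0
shift cm in tool axes now [0.41 0.92 1.5 ]  in final axes [0.38 0.99 1.47] turn [ 2.5  0.4 -0.9]
handle 80 [576.7  61.1  56.3] rect [577.6  58.1] [36.3 21. ] 77.4 pca 60.2
blade 36 [ 5.13e+02  2.26e+01 -5.00e-01] rect [524.   26.3] [104.8  34.2] 89.7 pca -91.7
handle 198 [570.5  34.4  55.8] rect [570.6  31.3] [91.8 22.4] 78.8 pca 79.0
blade 408 [543.6 -85.1   2.2] rect [548.5 -81.9] [114.8  58.4] 78.5 pca 89.7
```

```bash
python3 - <<'E'
from h import *
go([568,13.3,26],yaw=79)
E
```

```text
t 12.2 pos [572.1  15.4 214. ] rpy [177.66   0.47  94.19] q [ 44.  33. -71. 101.  34.  69. -32.] F [ 0.1  0.6 -0.5] grip 65.3 0.0
shift cm in tool axes now [-0.02 -1.19 18.77]  in final axes [-0.28 -0.36 18.8 ] turn [ 2.4  0.2 15.2]
```

drive_tool:
  plan:
    - [60, 0, 0, 0, 1.2, 0.1, 7.6]
    - [60, 0, 0, 0, 1.2, 0.1, 7.6]
    - [60, -0.28, -0.36, 3, 0, 0, 0]
    - [60, 0, 0, 4, 0, 0, 0]
    - [60, 0, 0, 3, 0, 0, 0]
    - [60, 0, 0, 0, 0, 0, 0]

```text
time: 12.8
position: [564.0, 11.7, 111.2]
tcp_rot: [-179.6, 0.1, 79.0]
wrist_force: [-0.2, -0.3, -0.5]
grip_width: 65.4
grip_force: 0.0
```

```bash
python3 - <<'E'
from h import *
go([568,13.3,26],yaw=79)
E
```

```text
t 12.8 pos [564.   11.7 111.2] rpy [-1.7957e+02  1.2000e-01  7.9030e+01] q [ 38.  37. -62. 106.  37.  61. -49.] F [-0.2 -0.3 -0.5] grip 65.4 0.0
shift cm in tool axes now [0.25 0.43 8.52]  in final axes [0.23 0.36 8.52] turn [-0.4  0.1  0. ]
```

drive_tool:
  plan:
    - [60, 0.23, 0.4, 2.5, -0.4, 0, 0]
    - [60, 0, 0, 2.5, 0, 0, 0]
    - [60, 0, 0, 2.0, 0, 0, 0]
    - [60, 0, 0, 1.5, 0, 0, 0]
    - [60, 0, 0, 0, 0, 0, 0]
    - [255, 0, 0, 0, 0, 0, 0]
    - [255, 0, 0, 0, 0, 0, 0]
    - [255, 0, 0, 0, 0, 0, 0]
    - [255, 0, 0, 0, 0, 0, 0]
    - [255, 0, 0, 0, 0, 0, 0]

```text
time: 13.8
position: [574.1, 15.9, 31.2]
tcp_rot: [179.6, -0.2, 79.0]
wrist_force: [0.4, 0.8, 3.3]
grip_width: 18.5
grip_force: 58.2
```

```bash
python3 - <<'E'
from h import *
go([568,13.3,26],yaw=79)
E
```

```text
t 13.8 pos [574.1  15.9  31.2] rpy [179.55  -0.22  79.02] q [ 34.  43. -56. 109.  44.  53. -55.] F [0.4 0.8 3.3] grip 18.5 58.2
shift cm in tool axes now [-0.38 -0.56  0.51]  in final axes [-0.38 -0.55  0.52] turn [ 0.4 -0.2  0. ]
```

drive_tool:
  plan:
    - [255, 0, 0, -1, 0, 0, 0]
    - [255, 0, 0, -1.5, 0, 0, 0]
    - [255, 0, 0, -1.5, 0, 0, 0]
    - [255, 0, 0, 0, 0, 0, -5]
    - [255, 0, 0, 0, 0, 0, -8]
    - [255, 0, 0, 0, 0, 0, -8]
    - [255, 0, 0, 0, 0, 0, -8]
    - [255, 0, 0, 0, 0, 0, 0]

```text
time: 14.6
position: [569.7, 14.1, 70.2]
tcp_rot: [-179.9, -0.0, 107.9]
wrist_force: [-5.8, -1.2, 0.0]
grip_width: 18.9
grip_force: 59.6
```

```bash
python3 - <<'E'
from h import *
go([534.4,-91.6,71],yaw=108)
E
```

```text
t 14.6 pos [569.7  14.1  70.2] rpy [-179.92   -0.    107.92] q [ 39.  44. -65. 107.  46.  60. -27.] F [-5.8 -1.2  0. ] grip 18.9 59.6
shift cm in tool axes now [-8.97 -6.61 -0.07]  in final axes [-8.96 -6.62 -0.08] turn [-0.1 -0.  -0.1]
```

drive_tool:
  plan:
    - [255, -0.5, -2, 0, 0, 0, 0]
    - [255, -1.5, -2, 0, 0, 0, 0]
    - [255, -2, -1.5, 0, 0, 0, 0]
    - [255, -2, -1.1, 0, 0, 0, 0]
    - [255, -2, 0, 0, 0, 0, 0]
    - [255, -1, 0, 0, 0, 0, 0]
    - [255, 0, 0, 0, 0, 0, 0]

```text
time: 15.3
position: [539.0, -92.1, 70.5]
tcp_rot: [179.6, 0.1, 107.8]
wrist_force: [-0.7, 0.7, -1.5]
grip_width: 18.5
grip_force: 59.2
```

```bash
python3 - <<'E'
from h import *
go([534.4,-91.6,71],yaw=108)
s=cam('side'); t=cam('top')
cv2.imwrite('pics/c4.png',np.hstack([cv2.resize(t['pixels'][130:230,280:440,::-1],(400,250)),cv2.resize(s['pixels'][70:230,230:390,::-1],(400,400))[:250*0+400][:250] if 0 else cv2.resize(s['pixels'][80:180,230:390,::-1],(400,250))]))
for d in (t,s):
    W=d['W'];X,Y,Z=W[...,0],W[...,1],W[...,2]
    m=(X>480)&(X<640)&(Y<-110)&(Y>-262)&(Z>15)&(Z<60)
    m=m&(cv2.filter2D(m.astype(np.uint8),-1,np.ones((3,3)))>=6)
    P=W[m]; A=np.c_[P[:,:2]-P[:,:2].mean(0),np.ones(len(P))]; c=np.linalg.lstsq(A,P[:,2],rcond=None)[0]
    r=cv2.minAreaRect(P[:,:2].astype(np.float32)); print(len(P),P.mean(0).round(1),'plane',c.round(3),'rect',r)
E
```

```text
t 15.3 pos [539.  -92.1  70.5] rpy [1.7956e+02 5.0000e-02 1.0781e+02] q [ 52.  42. -67. 111.  46.  59. -18.] F [-0.7  0.7 -1.5] grip 18.5 59.2
shift cm in tool axes now [ 0.19 -0.42 -0.05]  in final axes [ 0.19 -0.42 -0.05] turn [ 0.4  0.1 -0.2]
0 [nan nan nan] plane [0. 0. 0.] rect ((0.0, 0.0), (0.0, 0.0), 0.0)
135 [ 557.2 -183.4   37.8] plane [-5.9000e-02  1.9000e-02  3.7798e+01] rect ((558.4620971679688, -188.19064331054688), (59.4764518737793, 109.70894622802734), 12.641939163208008)<stdin>:9: RuntimeWarning: Mean of empty slice.
  ret = um.true_divide(
<stdin>:10: RuntimeWarning: Mean of empty slice.
```

View pics/c4.png

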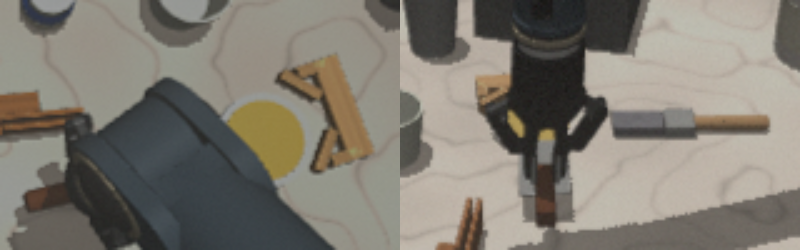

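The left panel (top view) shows the forearm covering the blade, with the disc at (265,140) and the handle's end at (45,195). The right panel (side view) shows the handle at (545,195) in line with the blade behind it.

```bash
python3 - <<'E'
from h import *
s=cam('side'); t=cam('top'); o=get_obs(); print(o['position'])
for n,d in (('t',t),('s',s)):
    W=d['W'];X,Y,Z=W[...,0],W[...,1],W[...,2]; hsv=cv2.cvtColor(d['pixels'],cv2.COLOR_RGB2HSV)
    b=(X>470)&(X<620)&(Y<20)&(Y>-100)&(Z>84)&(Z<105)&(hsv[...,0]<18)&(hsv[...,1]>90)
    b&=cv2.filter2D(b.astype(np.uint8),-1,np.ones((3,3)))>=5
    P=W[b]
    if len(P)>8:
        r=cv2.minAreaRect(P[:,:2].astype(np.float32)); A=np.c_[P[:,:2]-P[:,:2].mean(0),np.ones(len(P))];print(n,'handle',len(P),P.mean(0).round(1),np.round(r[0],1),np.round(r[1],1),round(r[2],1),np.linalg.lstsq(A,P[:,2],rcond=None)[0].round(3))
    b=(X>480)&(X<640)&(Y<-60)&(Y>-262)&(Z>25)&(Z<50)
    ys,xs=np.nonzero(b); print(n,len(ys), W[b].mean(0).round(1) if len(ys) else '')
    if len(ys)>20:
        for k in range(ys.min(),ys.max()+1,3):
            q=xs[ys==k]
            if len(q)>1: print(k,q.min(),q.max(),len(q),W[k,q.min()].round(0),W[k,q.max()].round(0))
E
```

```text
[538.12840816 -89.01696965  70.31682586]
t handle 51 [529.  -41.   95.2] [528.5 -42.9] [18.7 21.5] 14.0 [-3.8000e-02  1.0000e-02  9.5202e+01]
t 69 [622.5 -77.1  41.6]
173 308 313 6 [630. -86.  47.] [ 631. -101.   44.]
176 299 309 11 [623. -62.  43.] [625. -92.  26.]
179 299 304 6 [614. -62.  44.] [614. -75.  49.]
s handle 43 [527.1 -45.3  96. ] [529.9 -60.2] [16.1 58.1] 11.8 [-2.7000e-02  1.0000e-02  9.6004e+01]
s 225 [ 576.7 -149.1   38.5]
137 285 291 7 [ 574. -234.   38.] [ 555. -234.   40.]
140 285 290 6 [ 572. -224.   34.] [ 556. -222.   38.]
143 277 290 8 [ 592. -200.   37.] [ 554. -210.   35.]
146 277 278 2 [ 589. -188.   35.] [ 585. -186.   37.]
149 277 297 5 [ 585. -168.   39.] [ 526. -180.   40.]
152 277 297 7 [ 582. -158.   36.] [ 524. -165.   40.]
155 278 297 12 [ 575. -139.   40.] [ 521. -153.   39.]
158 278 294 9 [ 572. -128.   38.] [ 526. -134.   41.]
161 256 262 6 [628. -88.  48.] [613. -97.  44.]
164 255 262 7 [628. -75.  47.] [612. -95.  35.]
167 255 261 6 [625. -65.  45.] [612. -81.  34.]
170 256 261 3 [622. -62.  37.] [611. -75.  28.]
```

drive_tool:
  plan:
    - [255, 0, 0, 1.5, 0, 0, 0]
    - [255, 0, 0, 1.2, 0, 0, 0]
    - [255, 0, 0, 0.8, 0, 0, 0]
    - [255, 0, 0, 0.4, 0, 0, 0]
    - [255, 0, 0, 0, 0, 0, 0]
    - [150, 0, 0, 0, 0, 0, 0]
    - [100, 0, 0, 0, 0, 0, 0]
    - [100, 0, 0, 0, 0, 0, 0]
    - [100, 0, 0, 0, 0, 0, 5]
    - [100, 0, 0, 0, 0, 0, 0]

```text
time: 16.5
position: [538.7, -90.9, 31.1]
tcp_rot: [179.6, 0.0, 103.0]
wrist_force: [0.4, 0.1, 0.6]
grip_width: 52.0
grip_force: 0.0
```

```bash
python3 - <<'E'
from h import *
go([538,-89,30],yaw=103)
s=cam('side'); t=cam('top')
for d in (t,s): spat(d,(470,600,-260,20))
E
```

```text
t 16.5 pos [538.7 -90.9  31.1] rpy [1.7958e+02 3.0000e-02 1.0299e+02] q [ 50.  44. -62. 112.  49.  55. -24.] F [0.4 0.1 0.6] grip 52.0 0.0
shift cm in tool axes now [ 0.2  -0.03  0.11]  in final axes [ 0.2  -0.03  0.11] turn [ 0.4  0.  -0. ]
handle 120 [530.7 -52.7  55.5] rect [530.8 -52.4] [21.8 39.5] 12.3 pca -77.9
blade 541 [ 5.419e+02 -1.250e+01 -4.000e-01] rect [535.4 -22.1] [82.7 91.1] 89.6 pca 140.7
handle 160 [533.8 -73.   56. ] rect [533.7 -76. ] [19.7 95.3] 12.0 pca 102.7
blade 288 [ 559.5 -196.4    2.2] rect [ 558.3 -191.2] [ 55.  109.9] 12.5 pca 100.1
```

drive_tool:
  plan:
    - [100, 0, 0, 0.2, 0, 0, 1]
    - [255, 0, 0, 0, 0, 0, 0]
    - [255, 0, 0, 0, 0, 0, 0]
    - [255, 0, 0, 0, 0, 0, 0]
    - [255, 0, 0, 0, 0, 0, 0]

```text
time: 17.1
position: [538.6, -90.4, 29.1]
tcp_rot: [179.6, -0.0, 102.0]
wrist_force: [-1.3, -0.1, 1.7]
grip_width: 19.6
grip_force: 58.8
```

drive_tool:
  plan:
    - [255, 0, 0, -0.5, 0, 0, 0]
    - [255, 0, 0, 0, 0, 0, -3]
    - [255, 0, 0, 0, 0, 0, -3]
    - [255, 0, 0, 0, 0, 0, 0]

```text
time: 17.5
position: [538.2, -90.5, 33.9]
tcp_rot: [179.6, -0.0, 108.0]
wrist_force: [0.1, -0.1, -1.0]
grip_width: 19.7
grip_force: 58.8
```

```bash
python3 - <<'E'
from h import *
o=get_obs();go([534.4,-91.6,o['position'][2]],yaw=108)
s=cam('side'); t=cam('top')
for d in (t,s): spat(d,(470,600,-280,20))
E
```

```text
t 17.5 pos [538.2 -90.5  33.9] rpy [ 1.7962e+02 -2.0000e-02  1.0799e+02] q [ 50.  45. -64. 112.  49.  56. -20.] F [ 0.1 -0.1 -1. ] grip 19.7 58.8
shift cm in tool axes now [ 0.02 -0.4  -0.  ]  in final axes [ 0.02 -0.4  -0.  ] turn [ 0.4 -0.  -0. ]
handle 88 [527.1 -53.6  60.5] rect [527.3 -54.2] [20.2 40.2] 18.1 pca -73.3
blade 537 [ 5.424e+02 -1.260e+01 -4.000e-01] rect [539.  -15.7] [79.6 89. ] 13.9 pca 145.3
handle 136 [529.9 -68.   59.6] rect [532.9 -75.9] [21.6 93.3] 18.2 pca 106.2
blade 110 [ 571.3 -192.     4.6] rect [ 569.8 -187.3] [ 54.6 113.6] 14.8 pca 78.5
```

drive_tool:
  plan:
    - [255, 0, -0.4, 0, 0.4, 0, 0]
    - [255, 0, 0, 0.5, 0, 0, 0]
    - [255, 0, 0, 0.05, 0, 0, 0]
    - [255, -0.5, 0, 0, 0, 0, 0]
    - [255, -0.6, 0, 0, 0, 0, 0]
    - [255, -0.6, 0, 0, 0, 0, 0]
    - [255, -0.6, 0, 0, 0, 0, 0]
    - [255, -0.6, 0, 0, 0, 0, 0]
    - [255, -0.6, 0, 0, 0, 0, 0]
    - [255, -0.6, 0, 0, 0, 0, 0]

```text
time: 18.6
position: [548.0, -129.7, 29.1]
tcp_rot: [179.9, -0.1, 108.0]
wrist_force: [-1.5, 4.6, 5.9]
grip_width: 19.8
grip_force: 59.7
```

drive_tool:
  plan:
    - [255, -0.5, 0, 0, 0, 0, 0]
    - [255, -0.5, 0, 0, 0, 0, 0]
    - [255, -0.5, 0, 0, 0, 0, 0]
    - [255, -0.5, 0, 0, 0, 0, 0]

```text
time: 19.0
position: [554.1, -148.5, 29.1]
tcp_rot: [179.9, -0.1, 108.0]
wrist_force: [-1.7, 5.7, 5.8]
grip_width: 19.3
grip_force: 59.7
```

```bash
cat >> h.py <<'E'
def disc(d):
    hsv=cv2.cvtColor(d['pixels'],cv2.COLOR_RGB2HSV);W=d['W'];X,Y,Z=W[...,0],W[...,1],W[...,2]
    b=(hsv[...,0]>18)&(hsv[...,0]<32)&(hsv[...,1]>110)&(Y<400)&(Y>-430)&(X>450)&(X<720)&(Z>2)&(Z<150)
    k,l,st,c=cv2.connectedComponentsWithStats(b.astype(np.uint8)); i=1+np.argmax(st[1:,4]); b=l==i
    P=W[b]; r=cv2.minEnclosingCircle(P[:,:2].astype(np.float32)); A=np.c_[P[:,:2]-P[:,:2].mean(0),np.ones(len(P))]
    print('disc',len(P),P.mean(0).round(1),'circ',np.round(r[0],1),round(r[1],1),'plane',np.linalg.lstsq(A,P[:,2],rcond=None)[0].round(3))
E
python3 - <<'E'
from h import *
H=np.array([608.8,-320.5]);e=np.array([.309,-.951]);o=get_obs();go(o['position'])
print('nose along',(o['position'][:2]-H)@e+155, 'lat',(o['position'][:2]-H)@[.951,.309])
disc(cam('side'));disc(cam('top'))
E
```

```text
t 19.0 pos [ 554.1 -148.5   29.1] rpy [ 1.7990e+02 -1.0000e-01  1.0804e+02] q [ 54.  47. -63. 108.  50.  58. -13.] F [-1.7  5.7  5.8] grip 19.3 59.7
shift cm in tool axes now [0. 0. 0.]  in final axes [0. 0. 0.] turn [0. 0. 0.]
nose along -25.42407319309828 lat 1.142109747368567
disc 34 [ 622.4 -304.1   11.4] circ [ 623.  -303.3] 27.8 plane [-9.0000e-03  7.2000e-02  1.1429e+01]
disc 19 [ 635.3 -348.     8.6] circ [ 634.1 -347.7] 16.8 plane [0.009 0.019 8.606]
```

drive_tool:
  plan:
    - [255, -0.5, 0, 0, 0, 0, 0]
    - [255, -0.5, 0, 0, 0, 0, 0]
    - [255, -0.5, 0, 0, 0, 0, 0]
    - [255, -0.5, 0, 0, 0, 0, 0]
    - [255, -0.5, 0, 0, 0, 0, 0]
    - [255, -0.5, 0, 0, 0, 0, 0]
    - [255, -0.5, 0, 0, 0, 0, 0]
    - [255, -0.5, 0, 0, 0, 0, 0]
    - [255, -0.5, 0, 0, 0, 0, 0]

```text
time: 20.0
position: [567.7, -190.5, 29.2]
tcp_rot: [179.9, -0.2, 108.1]
wrist_force: [-1.8, 6.0, 6.0]
grip_width: 19.4
grip_force: 59.7
```

drive_tool:
  plan:
    - [255, -0.4, 0, 0, 0, 0, 0]
    - [255, -0.4, 0, 0, 0, 0, 0]
    - [255, -0.4, 0, 0, 0, 0, 0]
    - [255, -0.3, 0, 0, 0, 0, 0]

```text
time: 20.4
position: [572.4, -205.0, 29.2]
tcp_rot: [179.9, -0.1, 108.1]
wrist_force: [-2.1, 5.9, 5.2]
grip_width: 19.5
grip_force: 59.7
```

```bash
python3 - <<'E'
from h import *
H=np.array([608.8,-320.5]);e=np.array([.309,-.951]);o=get_obs();go(o['position'])
print('nose along',(o['position'][:2]-H)@e+155, 'lat',(o['position'][:2]-H)@[.951,.309])
s=cam('side');t=cam('top');disc(s);disc(t)
cv2.imwrite('pics/c5.png',np.hstack([cv2.resize(t['pixels'][130:230,300:440,::-1],(400,286)),cv2.resize(s['pixels'][80:180,220:360,::-1],(400,286))]))
E
```

```text
t 20.4 pos [ 572.4 -205.    29.2] rpy [ 1.7992e+02 -1.5000e-01  1.0805e+02] q [ 57.  49. -62. 104.  50.  60.  -7.] F [-2.1  5.9  5.2] grip 19.5 59.7
shift cm in tool axes now [0. 0. 0.]  in final axes [0. 0. 0.] turn [0. 0. 0.]
nose along 33.89115482364802 lat 1.041258117308641
disc 77 [ 595.1 -320.1   19.6] circ [ 587.8 -277.7] 90.3 plane [-0.311  0.535 19.555]
disc 1 [682.3 311.5  32.3] circ [682.3 311.5] 0.0 plane [ 0.     0.    32.314]
```

View pics/c5.png

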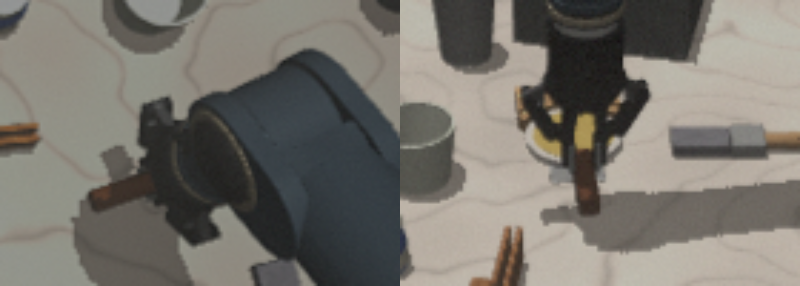

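The top view is covered by the arm. The side view shows the disc at (555,145) over the blade, against the V, with the gripper and handle clear of it at (585,170).

drive_tool:
  plan:
    - [255, -0.4, 0, 0, 0, 0, 0]
    - [255, 0, 0, -0.1, 0, -1, 0]
    - [255, 0, 0, -0.3, 0, -1, 0]
    - [255, 0, 0, -0.5, 0, -1, 0]
    - [255, 0, 0, -0.7, 0, 0, 0]
    - [255, 0, 0, -1, 0, 0, 0]
    - [255, 0, 0, -1.2, 0, 0, 0]
    - [255, 0, 0, -1.2, 0, 0, 0]
    - [255, 0, 0, -0.6, 0, 0, 0]
    - [255, 0, 0, 0, 0, 0, 0]

```text
time: 21.5
position: [573.3, -208.2, 85.9]
tcp_rot: [179.9, 3.1, 108.0]
wrist_force: [-0.2, -0.1, -3.2]
grip_width: 19.3
grip_force: 59.0
```

```bash
python3 - <<'E'
from h import *
o=get_obs();go(o['position'])
s=cam('side');t=cam('top');disc(s);disc(t)
cv2.imwrite('pics/c6.png',np.hstack([cv2.resize(t['pixels'][130:230,300:440,::-1],(400,286)),cv2.resize(s['pixels'][80:180,220:360,::-1],(400,286))]))
for d in (s,t):
    W=d['W'];X,Y,Z=W[...,0],W[...,1],W[...,2];p=d['pixels'].astype(int)
    b=(X>540)&(X<690)&(Y<-260)&(Y>-400)&(Z>48)&(Z<95)&(p.max(-1)>110)
    P=W[b]
    if len(P)>10: 
        r=cv2.minAreaRect(P[:,:2].astype(np.float32));A=np.c_[P[:,:2]-P[:,:2].mean(0),np.ones(len(P))]; print(len(P),P.mean(0).round(1),r,np.linalg.lstsq(A,P[:,2],rcond=None)[0].round(3))
E
```

```text
t 21.5 pos [ 573.3 -208.2   85.9] rpy [179.9    3.1  107.99] q [ 58.  44. -64. 103.  48.  63.  -6.] F [-0.2 -0.1 -3.2] grip 19.3 59.0
shift cm in tool axes now [0. 0. 0.]  in final axes [0. 0. 0.] turn [0. 0. 0.]
disc 69 [ 596.2 -325.8   73.3] circ [ 584.7 -286.8] 78.3 plane [-0.33   0.306 73.347]
disc 1 [679.4 305.9  32.4] circ [679.4 305.9] 0.0 plane [ 0.     0.    32.394]
240 [ 613.8 -309.1   68.5] ((607.3610229492188, -314.10308837890625), (107.83407592773438, 108.63392639160156), 7.998152256011963) [ 9.000e-03 -6.100e-02  6.854e+01]
```

View pics/c6.png

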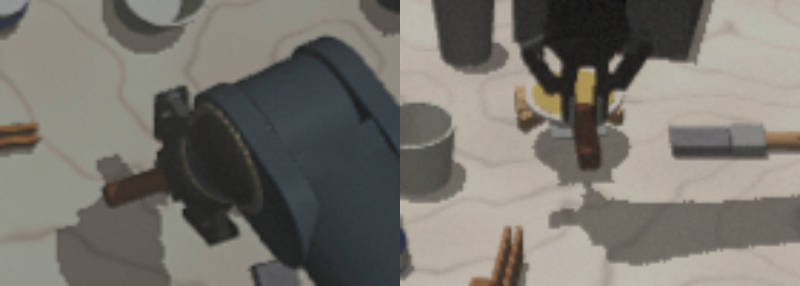

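The side view shows the disc (545,95) riding on the blade above the V. The brush and tub haven't moved.

drive_tool:
  plan:
    - [255, 0, 0, -0.6, 0, 0, 0]
    - [255, 0, 0, -1.2, 0, 0, 0]
    - [255, 0, 0, -1.6, 0, 0, 0]
    - [255, 0, 0, -1.6, 0, 0, 0]
    - [255, 0.2, 0, -1.2, 0, 0, 0]
    - [255, 0.5, 0.1, -0.6, 0, 0, 0]
    - [255, 0.8, 0.2, -0.3, 0, 0, 0]
    - [255, 1.2, 0.3, 0, 0, 0, 0]
    - [255, 1.5, 0.3, 0, 0, 0, 0]
    - [255, 1.8, 0.3, 0, 0, 0, 0]

```text
time: 22.6
position: [563.6, -142.3, 151.4]
tcp_rot: [-179.9, 3.0, 108.0]
wrist_force: [-0.5, 0.4, -3.7]
grip_width: 19.8
grip_force: 59.0
```

drive_tool:
  plan:
    - [255, 2, 0.4, 0, 0, 0, 0]
    - [255, 2, 0.4, 0, 0, 0, 0]
    - [255, 2, 0.4, 0, 0, 0, 0]
    - [255, 1.8, 0.4, 0, 0, 0, 0]
    - [255, 1.5, 0.3, 0, 0, 0, 0]
    - [255, 1.2, 0.3, 0, 0, 0, 0]
    - [255, 1.0, 0.2, 0, 0, 0, 0]
    - [255, 0.7, 0.1, 0, 0, 0, 0]
    - [255, 0.4, 0, 0, 0, 0, 0]
    - [255, 0, 0, 0, 0, 0, 0]

```text
time: 23.6
position: [549.0, -16.2, 145.5]
tcp_rot: [-180.0, 3.0, 108.0]
wrist_force: [-0.6, -0.4, -2.7]
grip_width: 19.5
grip_force: 59.0
```

drive_tool:
  plan:
    - [255, 0, 0, 0, -0.05, 0, -1]
    - [255, 0, 0, 0, -0.1, 0, -2]
    - [255, 0, 0, 0, -0.2, 0, -3.5]
    - [255, 0, 0, 0, -0.27, 0, -5]
    - [255, 0, 0, 0, -0.3, 0, -5.5]
    - [255, 0, 0, 0, -0.3, 0, -5.5]
    - [255, 0, 0, 0, -0.3, 0, -5.5]
    - [255, 0, 0, 0, -0.3, 0, -5.5]
    - [255, 0, 0, 0, -0.3, 0, -5.5]
    - [255, 0, 0, 0, -0.3, 0, -5.5]

```text
time: 24.6
position: [549.0, -17.4, 145.3]
tcp_rot: [180.0, 3.0, 152.8]
wrist_force: [0.1, 0.2, -3.6]
grip_width: 19.7
grip_force: 59.0
```

```bash
python3 - <<'E'
from h import *
go([578.4,192.6,140],yaw=-115.5)
E
```

```text
t 24.6 pos [549.  -17.4 145.3] rpy [179.98   3.02 152.8 ] q [ 50.  40. -77. 108.  46.  67.  19.] F [ 0.1  0.2 -3.6] grip 19.7 59.0
shift cm in tool axes now [ 7.   20.02  0.16]  in final axes [-20.22   6.38   0.53] turn [ -2.4   2.4 -91.7]
```

drive_tool:
  plan:
    - [255, 0.2, 0.4, 0, 0, 0, 0]
    - [255, 0.4, 1.0, 0, 0, 0, 0]
    - [255, 0.7, 1.6, 0, 0, 0, 0]
    - [255, 0.9, 2.1, 0, 0, 0, 0]
    - [255, 1.1, 2.5, 0, 0, 0, 0]
    - [255, 1.1, 2.5, 0, 0, 0, 0]
    - [255, 0.9, 2.1, 0, 0, 0, 0]
    - [255, 0.7, 1.6, 0, 0, 0, 0]
    - [255, 0.4, 1.0, 0, 0, 0, 0]
    - [255, 0.2, 0.4, 0, 0, 0, 0]

```text
time: 25.6
position: [560.4, 150.8, 142.4]
tcp_rot: [179.9, 3.0, 152.7]
wrist_force: [-0.5, -0.9, -4.1]
grip_width: 19.5
grip_force: 59.0
```

drive_tool:
  plan:
    - [255, 0, 0, 0, -0.05, 0, -1]
    - [255, 0, 0, 0, -0.1, 0, -2]
    - [255, 0, 0, 0, -0.2, 0, -3.5]
    - [255, 0, 0, 0, -0.27, 0, -5]
    - [255, 0, 0, 0, -0.3, 0, -5.5]
    - [255, 0, 0, 0, -0.3, 0, -5.5]
    - [255, 0, 0, 0, -0.3, 0, -5.5]
    - [255, 0, 0, 0, -0.3, 0, -5.5]
    - [255, 0, 0, 0, -0.3, 0, -5.5]
    - [255, 0, 0, 0, -0.3, 0, -5.5]

```text
time: 26.6
position: [560.8, 146.8, 141.7]
tcp_rot: [180.0, 3.0, -162.8]
wrist_force: [0.1, 0.1, -2.9]
grip_width: 19.6
grip_force: 59.0
```

```bash
python3 - <<'E'
from h import *
go([578.4,192.6,140],yaw=-115.5)
disc(cam('top'))
E
```

```text
t 26.6 pos [560.8 146.8 141.7] rpy [ 180.      3.04 -162.75] q [ 32.  44. -77. 105.  48.  68.  47.] F [ 0.1  0.1 -2.9] grip 19.6 59.0
shift cm in tool axes now [-3.03  3.85  0.33]  in final axes [-4.89  0.38  0.17] turn [ -1.3   2.9 -47.2]
disc 465 [690.2 175.4 124.4] circ [673.2 180.6] 44.1 plane [ 3.0000e-03 -1.0000e-03  1.2437e+02]
```

drive_tool:
  plan:
    - [255, 0, 0, 0, -0.1, 0, -2]
    - [255, 0, 0, 0, -0.2, 0, -4]
    - [255, 0, 0, 0, -0.3, 0, -5.5]
    - [255, 0, 0, 0, -0.3, 0, -5.5]
    - [255, 0, 0, 0, -0.3, 0, -5.5]
    - [255, 0, 0, 0, -0.3, 0, -5.5]
    - [255, 0, 0, 0, -0.3, 0, -5.5]
    - [255, 0, 0, 0, -0.3, 0, -5.5]
    - [255, 0, 0, 0, -0.25, 0, -4.7]
    - [255, 0, 0, 0, -0.15, 0, -3.5]

```text
time: 27.65
position: [561.0, 146.9, 141.8]
tcp_rot: [-180.0, 3.0, -115.6]
wrist_force: [-0.5, 1.1, -2.9]
grip_width: 19.3
grip_force: 59.0
```

```bash
cat >> h.py <<'E'
def disc2(d,z0=100,z1=145):
    W=d['W'];X,Y,Z=W[...,0],W[...,1],W[...,2];p=d['pixels']; hsv=cv2.cvtColor(p,cv2.COLOR_RGB2HSV)
    b=(hsv[...,0]>18)&(hsv[...,0]<32)&(hsv[...,1]>110)&(Z>z0)&(Z<z1)
    k,l,st,c=cv2.connectedComponentsWithStats(b.astype(np.uint8)); i=1+np.argmax(st[1:,4]); P=W[l==i]
    # ring: fit circle to robust outline of yellow
    cs,_=cv2.findContours((l==i).astype(np.uint8),cv2.RETR_EXTERNAL,cv2.CHAIN_APPROX_NONE); q=max(cs,key=len)[:,0]
    Q=np.array([ray(d,u,v,P[:,2].mean())[:2] for u,v in q]); h=cv2.convexHull(Q.astype(np.float32))[:,0]
    A=np.c_[2*Q,np.ones(len(Q))]; s=np.linalg.lstsq(A,(Q**2).sum(1),rcond=None)[0]; e=cv2.minEnclosingCircle(h)
    pl=np.linalg.lstsq(np.c_[P[:,:2]-P[:,:2].mean(0),np.ones(len(P))],P[:,2],rcond=None)[0]
    print('disc n',len(P),'lsq',s[:2].round(1),round(float(np.sqrt(s[2]+s[:2]@s[:2])),1),'enc',np.round(e[0],1),round(e[1],1),'plane',pl.round(3)); return l==i
E
python3 - <<'E'
from h import *
go([578.4,192.6,140],yaw=-115.5)
for n in ('top','side'): disc2(cam(n))
E
```

```text
t 27.65 pos [561.  146.9 141.8] rpy [-179.95    3.03 -115.62] q [ 33.  46. -78. 104.  47.  69.  96.] F [-0.5  1.1 -2.9] grip 19.3 59.0
shift cm in tool axes now [-4.86  0.4   0.44]  in final axes [-4.87  0.39  0.18] turn [-0.   3.  -0.1]
disc n 475 lsq [616.9 261.3] 34.3 enc [613.2 251.7] 44.0 plane [1.2000e-02 6.0000e-03 1.2439e+02]
disc n 891 lsq [610.1 248.7] 43.2 enc [610.4 248.5] 44.9 plane [6.00000e-03 1.00000e-02 1.24491e+02]
```

drive_tool:
  plan:
    - [255, -0.3, 0.05, 0, 0, 0, 0]
    - [255, -0.6, 0.05, 0, 0, 0, 0]
    - [255, -0.9, 0.1, 0, 0, 0, 0]
    - [255, -1.0, 0.1, 0, 0, 0, 0]
    - [255, -0.9, 0.1, 0, 0, 0, 0]
    - [255, -0.7, 0.05, 0, 0, 0, 0]
    - [255, -0.4, 0.05, 0, 0, 0, 0]
    - [255, -0.15, 0, 0, 0, 0, 0]
    - [255, 0, 0, 0, 0, 0, 0]

```text
time: 28.65
position: [577.5, 195.7, 144.8]
tcp_rot: [180.0, 3.1, -115.6]
wrist_force: [-0.0, -0.6, -2.8]
grip_width: 19.7
grip_force: 59.0
```

```bash
python3 - <<'E'
from h import *
o=get_obs();go(o['position'],yaw=-115.5)
for n in ('top','side'):
    d=cam(n);disc2(d)
    W=d['W'];X,Y,Z=W[...,0],W[...,1],W[...,2]
    # blade edges near rear, metallic below disc
    b=(X>540)&(X<680)&(Y>180)&(Y<360)&(Z>100)&(Z<119)
    if b.sum()>10:
        P=W[b];c=P[:,:2]-[627.5,295.5];print(n,len(P),'along',(c@[.4305,.9026]).min().round(),(c@[.4305,.9026]).max().round(),'lat',np.percentile(c@[-.9026,.4305],[1,99]).round(1))
E
```

```text
t 28.65 pos [577.5 195.7 144.8] rpy [ 179.98    3.14 -115.59] q [ 27.  47. -76. 100.  47.  70.  93.] F [-0.  -0.6 -2.8] grip 19.7 59.0
shift cm in tool axes now [0. 0. 0.]  in final axes [0. 0. 0.] turn [ 0.   3.1 -0.1]
disc n 80 lsq [647.  326.4] 16.4 enc [649.7 329.1] 25.0 plane [-3.70000e-02 -2.10000e-02  1.28221e+02]
disc n 980 lsq [627.  296.8] 43.4 enc [626.8 296.9] 44.7 plane [9.00000e-03 7.00000e-03 1.27559e+02]
side 73 along -68.0 -47.0 lat [-27.1  32.3]
```

drive_tool:
  plan:
    - [255, 0.02, 0, 0.4, 0, 0, 0]
    - [255, 0.05, 0, 0.8, 0, 0, 0]
    - [255, 0.06, 0, 1.2, 0, 0, 0]
    - [255, 0.07, 0, 1.3, 0, 0, 0]
    - [255, 0.07, 0, 1.3, 0, 0, 0]
    - [255, 0.06, 0, 1.2, 0, 0, 0]
    - [255, 0.04, 0, 0.8, 0, 0, 0]
    - [255, 0.02, 0, 0.4, 0, 0, 0]
    - [255, 0, 0, 0, 0, 0, 0]

```text
time: 29.65
position: [577.3, 195.8, 70.2]
tcp_rot: [180.0, 3.1, -115.6]
wrist_force: [-0.1, -0.0, -3.6]
grip_width: 19.8
grip_force: 59.0
```

```bash
python3 - <<'E'
from h import *
o=get_obs();go(o['position'],yaw=-115.5)
disc2(cam('side'),30,80)
E
```

```text
t 29.65 pos [577.3 195.8  70.2] rpy [ 179.95    3.13 -115.59] q [ 25.  51. -72. 104.  53.  64.  90.] F [-0.1 -0.  -3.6] grip 19.8 59.0
shift cm in tool axes now [0. 0. 0.]  in final axes [0. 0. 0.] turn [ 0.   3.1 -0.1]
disc n 932 lsq [626.8 296.9] 43.4 enc [626.7 296.8] 44.6 plane [5.0000e-03 1.0000e-03 5.2864e+01]
```

drive_tool:
  plan:
    - [255, 0.02, 0, 0.4, 0, 0, 0]
    - [255, 0.02, 0, 0.3, 0, 0, 0]
    - [255, 0.01, 0, 0.2, 0, 0, 0]
    - [255, 0.01, 0, 0.15, 0, 0, 0]
    - [255, 0.01, 0, 0.15, 0, 0, 0]
    - [255, 0.01, 0, 0.15, 0, 0, 0]
    - [255, 0.01, 0, 0.2, 0, 0, 0]
    - [255, 0.02, 0, 0.3, 0, 0, 0]
    - [255, 0.02, 0, 0.4, 0, 0, 0]
    - [255, 0, 0, 0, 0, 0, 0]

```text
time: 30.7
position: [577.4, 195.7, 47.8]
tcp_rot: [180.0, 3.1, -115.6]
wrist_force: [0.1, -0.4, -1.9]
grip_width: 19.5
grip_force: 59.3
```

```bash
python3 - <<'E'
from h import *
o=get_obs();go(o['position'],yaw=-115.5)
d=cam('side');disc2(d,30,80)
save(d,'s7.png',(130,190,280,320),3.5)
E
```

```text
t 30.7 pos [577.4 195.7  47.8] rpy [ 179.96    3.15 -115.59] q [ 24.  52. -70. 104.  54.  63.  89.] F [ 0.1 -0.4 -1.9] grip 19.5 59.3
shift cm in tool axes now [0. 0. 0.]  in final axes [0. 0. 0.] turn [ 0.   3.1 -0.1]
disc n 915 lsq [627.1 297.6] 43.2 enc [627.  297.4] 44.6 plane [-3.0000e-03  1.0000e-03  4.0986e+01]
```

View pics/s7.png

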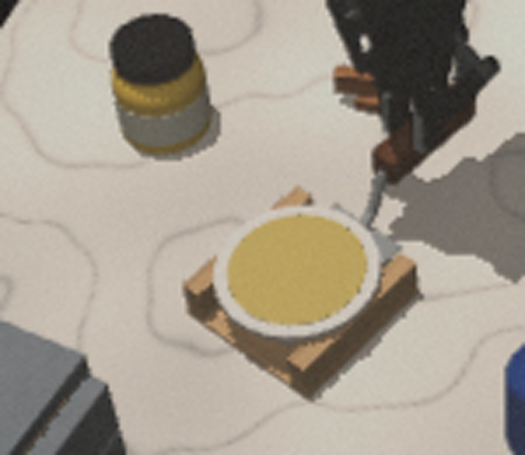

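The disc sits at crop (298,270), centred on both rails. The neck and handle lead away toward the upper right to the gripper, so I can draw the blade out now.

drive_tool:
  plan:
    - [255, 0.4, 0, -0.02, 0, 0, 0]
    - [255, 0.8, 0, -0.04, 0, 0, 0]
    - [255, 1.3, 0, -0.07, 0, 0, 0]
    - [255, 1.6, 0, -0.09, 0, 0, 0]
    - [255, 1.6, 0, -0.09, 0, 0, 0]
    - [255, 1.6, 0, -0.09, 0, 0, 0]
    - [255, 1.6, 0, -0.09, 0, 0, 0]
    - [255, 1.6, 0, -0.09, 0, 0, 0]
    - [255, 1.6, 0, -0.09, 0, 0, 0]
    - [255, 1.2, 0, -0.07, 0, 0, 0]

```text
time: 31.75
position: [519.0, 73.5, 48.2]
tcp_rot: [180.0, 3.1, -115.7]
wrist_force: [-0.1, -0.0, -1.2]
grip_width: 19.5
grip_force: 59.3
```

```bash
python3 - <<'E'
from h import *
o=get_obs();go([519,74,31],yaw=-115.5)
d=cam('side');disc2(d,30,60)
W=d['W'];X,Y,Z=W[...,0],W[...,1],W[...,2]
c0=X-627.5;c1=Y-295.5;al=c0*.4305+c1*.9026;la=-c0*.9026+c1*.4305
b=(al<-56)&(al>-220)&(abs(la)<38)&(Z>8)&(Z<40);P=W[b]
print(len(P),al[b].min(),al[b].max(),P.mean(0),'slopes',np.linalg.lstsq(np.c_[al[b],la[b],np.ones(len(P))],P[:,2],rcond=None)[0])
E
```

```text
t 31.75 pos [519.   73.5  48.2] rpy [ 180.      3.08 -115.67] q [ 40.  48. -74. 115.  54.  59.  95.] F [-0.1 -0.  -1.2] grip 19.5 59.3
shift cm in tool axes now [0.04 0.02 1.72]  in final axes [-0.05  0.02  1.72] turn [ 0.   3.1 -0.2]
disc n 919 lsq [627.  297.5] 43.2 enc [627.1 297.3] 44.6 plane [-2.0000e-03  5.0000e-03  4.0882e+01]
798 -209.16306164108312 -90.52719634663757 [562.57041149 165.36892672  24.88470218] slopes [ 1.92280517e-02 -7.81381606e-03  2.77008153e+01]
```

drive_tool:
  plan:
    - [255, 0, 0, 0, 0, 1.1, 0]
    - [255, 0.03, 0, 0.6, 0, 0, 0]
    - [255, 0.03, 0, 0.6, 0, 0, 0]
    - [255, 0.02, 0, 0.4, 0, 0, 0]
    - [255, 0.01, 0, 0.2, 0, 0, 0]
    - [255, 0, 0, 0.1, 0, 0, 0]
    - [255, 0, 0, 0, 0, 0, 0]

```text
time: 32.5
position: [519.8, 75.6, 29.1]
tcp_rot: [180.0, 2.1, -115.6]
wrist_force: [0.4, 1.2, -2.3]
grip_width: 19.2
grip_force: 59.3
```

drive_tool:
  plan:
    - [255, 0, 0, 0.1, 0, 0, 0]
    - [255, 0, 0, 0.1, 0, 0, 0]
    - [255, 0, 0, 0, 0, 0, 0]

```text
time: 32.8
position: [520.1, 75.4, 27.6]
tcp_rot: [-180.0, 2.1, -115.6]
wrist_force: [-0.2, -0.7, 2.6]
grip_width: 19.9
grip_force: 59.7
```

Contact with the bench; releasing.

drive_tool:
  plan:
    - [170, 0, 0, 0, 0, 0, 0]
    - [100, 0, 0, 0, 0, 0, 0]
    - [80, 0, 0, 0, 0, 0, 0]
    - [80, 0, 0, 0, 0, 0, 0]
    - [80, 0, 0, -0.5, 0, 0, 0]
    - [80, 0, 0, -1, 0, 0, 0]
    - [80, 0, 0, -2, 0, 0, 0]
    - [80, 0, 0, -3, 0, 0, 0]
    - [80, 0, 0, -3, 0, 0, 0]
    - [80, 0, 0, -3, 0, 0, 0]

```text
time: 33.8
position: [517.8, 71.8, 154.0]
tcp_rot: [180.0, 2.1, -115.6]
wrist_force: [0.1, 0.3, 1.0]
grip_width: 58.6
grip_force: 0.0
```

drive_tool:
  plan:
    - [80, 0, 0, 0, 0, 0, 0]
    - [80, 0, 0, 0, 0, 0, 0]
    - [80, 0, 0, 0, 0, 0, 0]

```text
time: 34.1
position: [517.4, 71.0, 151.6]
tcp_rot: [179.9, 2.0, -115.6]
wrist_force: [0.5, -1.1, -0.3]
grip_width: 58.4
grip_force: 0.0
```

```bash
python3 - <<'E'
from h import *
o=get_obs();go(o['position'])
d=cam('side');disc2(d,30,60);spat(d,(430,600,-10,235))
cv2.imwrite('pics/end.png',cv2.resize(d['pixels'][:,:,::-1],(800,600)))
E
```

```text
t 34.1 pos [517.4  71.  151.6] rpy [ 179.94    2.   -115.6 ] q [ 44.  38. -77. 110.  40.  65. 105.] F [ 0.5 -1.1 -0.3] grip 58.4 0.0
shift cm in tool axes now [0. 0. 0.]  in final axes [0. 0. 0.] turn [0. 0. 0.]
disc n 915 lsq [627.1 297.6] 43.2 enc [627.  297.4] 44.6 plane [-4.0000e-03  4.0000e-03  4.0971e+01]
handle 226 [514.3  67.7  56. ] rect [514.1  64.9] [90.8 23.8] 64.9 pca 64.1
blade 701 [562.4 166.8   2. ] rect [563.5 166. ] [109.2  61.7] 64.4 pca 68.5
```

View pics/end.png

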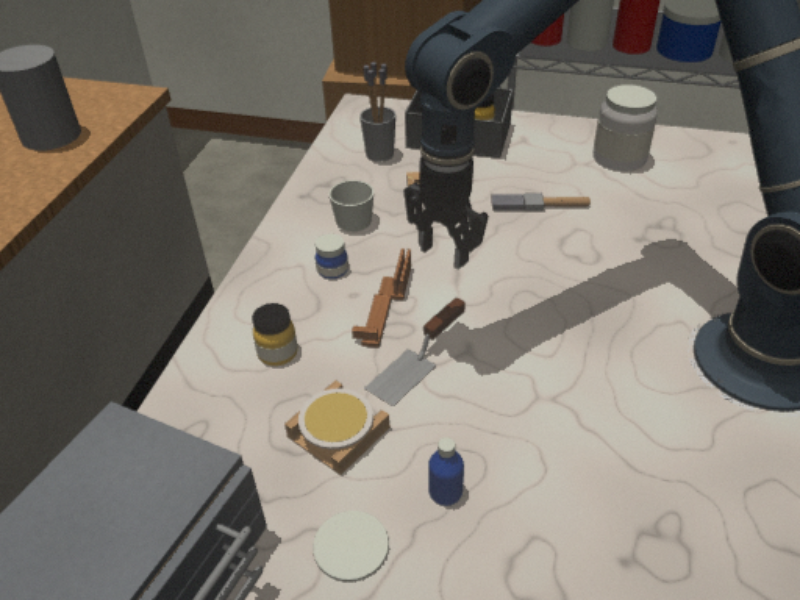

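The disc (337,418) lies on the rails. The spatula is flat on the bench at (415,350), clear of the rest, and the bystanders are where they started.

```bash
python3 -c "
from workcell import manip
print(manip.sign_off())"
```

```text
the job is handed in; nothing more can be done
None
```

I handed the job in at about 34 s on the robot's clock (limit 72 s). By the last camera reading, the disc is level on both rails, painted side up and within about 2 mm of the rest's middle. The spatula lies flat on the bench, about 34 mm clear of the rest, and the bystanders look unmoved. The sign-off gave no verdict.

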